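# Check-weigh reagent vials and set them on the sloped ledge

## Robot

A 7-joint arm with a two-finger parallel gripper is mounted at the origin on the work surface. World frame = base frame: x ahead of the robot, y to its left, z up, the work surface at z = 0. Lengths are in m, angles in rad, forces in N, time in s.
With the tool pointing down it reaches from about 0.4 to 0.85 m from the base axis. Payload 10.4 kg.
Tool frame: the origin (TCP) lies between the finger pads; the fingertips stand 17 mm ahead of it and the grasp point (between the pads) lies 2 mm behind it; x points along the fingers, y is the direction in which the jaws open and shut, and the axes are right-handed (so a half turn about x gives the same grasp; the last joint's range is limited). The gripper opens to 87 mm and grips with 3 to 60 N. Pads are 19 mm wide; open, the fingers measure 117 mm over their backs; the gripper's body (75 mm by 190 mm) begins 51 mm behind the grasp point.
Start: joints at [1.259, 0.332, -0.065, 1.46, 0.022, 1.35, -0.088], TCP at [0.178, -0.599, 0.24] pointing down, gripper open.
Joint ranges: [-2.6, 2.6], [-0.5, 2.12], [-1.47, 1.34], [0.16, 2.42], [-1.27, 4.41], [0.06, 2.06], [-2.6, 2.6]. Speed limits (rad/s): [2.22, 2.22, 2.79, 2.79, 3.14, 3.14, 3.14].

## Interface

Orientations are given as a unit quaternion [x, y, z, w].
In Python, from bench import r, optics, close_job gives the robot as it stands.
- The arm moves only by the shell command python3 -m inch 'ROWS' [OPENING] [FORCE]. ROWS is JSON, a list of rows, each an object with "translation": the shift along the tool's x, y, z in cm, a list of three; "spin": the turn about the tool's x in degrees. In form: [{"translation": [tx, ty, tz], "spin": spin}, ...]. A call has 1 to 20 rows; each row shifts and turns the pose as measured when the row begins, along the tool's axes as they then stand; what a row does not reach is not made up. A row lasts 1/8 s, in which the tool goes at most 62.5 mm and 10.7 degrees, less where a joint would pass 70% of its speed; a pose out of reach is approached as far as the arm can. A call is refused whole if a number of a shift passes 6.25 or a number of a turn 10.7, either way. A call with a gripper value outside its range is refused whole. OPENING is the closure, from 0 (fully open) to 1 (shut), set as the call begins (- or left out, the last holds). The fingers move at their own pace and stop on an object; FORCE is the grip in N (left out, the last holds). Time passes only in rows, so rows that do not move let the fingers close. It gives the time, the measured TCP pose, the force and the opening at its end, in the units of the state.
- r.read_state(): the state, without advancing time (a new reading comes with each control period).
- optics.camera(name): name is "side" or "top"; returns the picture (384x512x3 uint8, red, green, blue); there is no depth.
- optics.camera_model(name): a dict with "camera_matrix" (3x3 intrinsics, pixels), "world_from_camera" (4x4, takes a point from camera to world coordinates). Camera axes: x right, y down, z forward; pixel columns grow to the right and rows downward; lengths in m; the calibration is good to about 2 mm. A picture is of the moment at which its call begins. camera_model takes no time and is no camera call.
- close_job(): hands the job in, once; it reports no verdict.
The state is a dict: "time": time; "joint_positions": joint angles; "joint_vel": joint speeds; "joint_torque": joint torques, N m; "ee_pos": TCP position; "eef_rot": TCP orientation; "ft_force": force on the tool from outside, world axes, zero at the start; "torque": the same for the moment, N m; "width": finger opening in m.
Only numpy, scipy, OpenCV 4.12 (cv2) and the standard library are available. Lean on these libraries where they do the work, as an engineer would, in place of code of your own. Each camera call takes 0.05 s, during which the arm holds its last target.

## Task

First check the balance: set the steel check weight upright in the middle of the pan, let go until it has settled for a second, and stand it back on its round dock. Then weigh each capped vial present in the grey tray the same way, one at a time, in the order red, yellow, blue, green (some may be missing), and stand every vial squarely on the sloped ledge at the spot of its own colour. Work gently, never pushing the pan to its bottom stop, finish with the weight on its dock, and leave everything else alone.

Things in the scene. Friction and masses are not known exactly. Their poses are not given: they have to be found in the camera images.
- weight: squat stainless steel check weight, 300 g: a plain cylinder 44 mm in diameter and 24 mm high, with a small 18 mm knob above, 32 mm tall in all. Origin: centre of its underside, z up through the knob
- dock: flat round mark on the table, 76 mm across, blue with a grey centre of 50 mm: the check weight's home, where it starts. Too thin to feel. Origin: its centre, on the table
- pan_centre (a point): centre of the top of the balance's round steel pan (110 mm in diameter, flat, no rim, marked with a black circle of 48 mm), 68 mm above the table when empty. The pan is sprung and sinks straight down under load; this point sinks with it. The white housing below (190 x 150 mm) is 44 mm tall
- pan (a joint): how far the pan has sunk, m: 0 empty, about 0.0075 under the check weight, 0.001 to 0.003 under one vial, 0.016 at its bottom stop. Stiffness 400 N/m
- tray: grey low tray, 170 x 180 mm, walls 15 mm tall and 4 mm thick, floor 4 mm thick, in which the vials start standing. Origin: centre of its underside
- ledge: metal stand: a narrow ledge 330 mm long (its y) on two posts over a 90 x 330 mm foot. Its flat top, 42 mm deep, slopes 15 degrees: rises to its +x, falls to its -x (robot side), where a lip stands 6 mm tall, 4 thick; other edges open. Middle of the surface 90 mm above the table; a vial stands there by friction, leaning 15 degrees to -x. Origin: middle of the underside, below the surface's middle
- vial_red: amber reagent vial with a red cap and a red band round its label: straight cylinder 30 mm in diameter and 52 mm high, with a cap 22 mm in diameter above it up to 75 mm; 60 to 110 g. Origin: centre of its underside, z up through the cap. It may be absent (None from the start)
- vial_yellow: amber reagent vial with a yellow cap and a yellow band round its label: straight cylinder 30 mm in diameter and 52 mm high, with a cap 22 mm in diameter above it up to 75 mm; 60 to 110 g. Origin: centre of its underside, z up through the cap. It may be absent (None from the start)
- vial_blue: amber reagent vial with a blue cap and a blue band round its label: straight cylinder 30 mm in diameter and 52 mm high, with a cap 22 mm in diameter above it up to 75 mm; 60 to 110 g. Origin: centre of its underside, z up through the cap. It may be absent (None from the start)
- vial_green: amber reagent vial with a green cap and a green band round its label: straight cylinder 30 mm in diameter and 52 mm high, with a cap 22 mm in diameter above it up to 75 mm; 60 to 110 g. Origin: centre of its underside, z up through the cap. It may be absent (None from the start)
- spot_red: red disc, 26 mm, on the sloped surface of the ledge, with red tabs on the front and back edges: where the red-capped vial belongs. Always present, in any order, 75 mm apart. Origin: on the surface, in the middle of its depth; its axes are level (not tilted), x uphill across the ledge, y along it
- spot_yellow: yellow disc, 26 mm, on the sloped surface of the ledge, with yellow tabs on the front and back edges: where the yellow-capped vial belongs. Always present, in any order, 75 mm apart. Origin: on the surface, in the middle of its depth; its axes are level (not tilted), x uphill across the ledge, y along it
- spot_blue: blue disc, 26 mm, on the sloped surface of the ledge, with blue tabs on the front and back edges: where the blue-capped vial belongs. Always present, in any order, 75 mm apart. Origin: on the surface, in the middle of its depth; its axes are level (not tilted), x uphill across the ledge, y along it
- spot_green: green disc, 26 mm, on the sloped surface of the ledge, with green tabs on the front and back edges: where the green-capped vial belongs. Always present, in any order, 75 mm apart. Origin: on the surface, in the middle of its depth; its axes are level (not tilted), x uphill across the ledge, y along it
- control_vial: white 30 mm vial with a black cap, 75 mm tall: a bystander, not part of the job. Origin: centre of its underside
- tube_rack: wire rack of capped glass test tubes, 64 x 154 mm, 115 mm tall: bystander. Origin: centre of its underside
- pen: red ballpoint pen, 140 mm long, lying: bystander. Origin: centre of its underside
- beaker: small glass beaker, 64 mm wide, 75 mm tall: bystander. Origin: centre of its underside
- card_box: cardboard box, 100 x 160 x 55 mm: bystander. Origin: centre of its underside

How it is judged:
By the outcome, as a careful person would: the job done as asked, in the order asked, and still so for the second after the job is handed in, with the robot touching nothing.
Of vial_red, vial_yellow, vial_blue, vial_green only 2 to 4 are there at a start; the rules pass over those that are not, and their reading is None.
At some moment in a run one of weight may be knocked a few centimetres aside while the robot is not near it.
It also fails if it takes over 210 s, if anything falls off the work surface, if the arm or the gripper's body presses on something with over 40 N, if the wrist force passes 120 N, or if a joint passes its speed limit or range.

## Working session

There is one attempt and no reset: what is moved stays moved. The work goes in short steps, Python scripts to look and compute and a shell command to move; the robot and the scene stay as the last step left them, time stands still between calls to the robot, and variables do not carry over. Pictures are saved under pics/ and viewed, and the job is handed in when it is done.

```bash
ls; mkdir -p pics; python3 - <<'E'
from bench import r, optics
import cv2
s=r.read_state()
for k in s: print(k,s[k])
for n in("side","top"):
    im=optics.camera(n); cv2.imwrite(f"pics/{n}0.png",cv2.cvtColor(im,cv2.COLOR_RGB2BGR))
    m=optics.camera_model(n); print(n,m)
E
```

```text
pics
time 0.0
joint_positions [ 1.25941031  0.33286992 -0.06470455  1.46088698  0.02161707  1.34988411
 -0.08850846]
joint_vel [ 1.30345326e-03  7.70626561e-05 -1.59189744e-03 -1.09260570e-03
 -1.07288764e-03 -6.62136998e-04 -6.35975467e-04]
joint_torque [-2.94616857e-04 -6.23245311e+01  2.43561954e-02 -3.89894772e+01
 -6.13665814e-02  3.97596066e-02  1.10576293e-04]
ee_pos [ 0.17789208 -0.59879997  0.2387811 ]
eef_rot [-0.69965201 -0.10222217  0.69984214 -0.10128509]
ft_force [0.27069392 0.2977774  0.59570637]
torque [-0.01298914  0.04032733 -0.03698074]
width 0.08695020233247067
side {'camera_matrix': array([[423.80498319,   0.        , 257.08459789],
       [  0.        , 423.80498319, 193.30310803],
       [  0.        ,   0.        ,   1.        ]]), 'world_from_camera': array([[ 0.99684779, -0.05098061,  0.06079038,  0.48461019],
       [-0.07925888, -0.67408934,  0.73438518, -0.84998414],
       [ 0.00353875, -0.73688841, -0.67600513,  0.92257445],
       [ 0.        ,  0.        ,  0.        ,  1.        ]])}
top {'camera_matrix': array([[365.21721656,   0.        , 257.90520557],
       [  0.        , 365.21721656, 190.15047947],
       [  0.        ,   0.        ,   1.        ]]), 'world_from_camera': array([[-0.0205018 , -0.99570582,  0.09027516,  0.4780414 ],
       [-0.99975848,  0.02113236,  0.00603446,  0.0442373 ],
       [-0.00791627, -0.09012964, -0.99589858,  1.10224776],
       [ 0.        ,  0.        ,  0.        ,  1.        ]])}
```

View pics/side0.png

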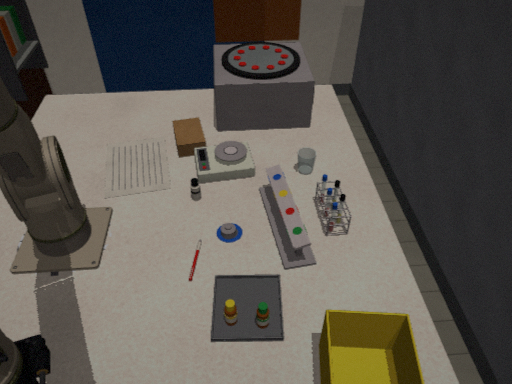

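View pics/top0.png

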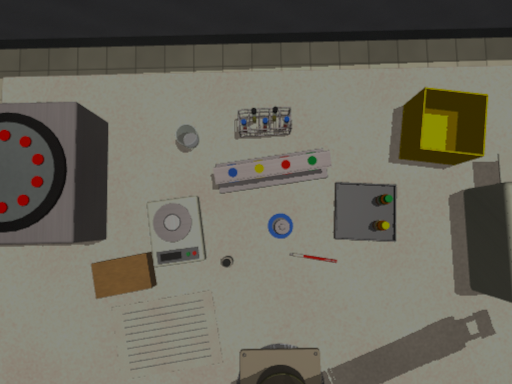

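The tray holds two vials, yellow (side 231,311) and green (263,315). The weight is on its dock (side 229,231), and the ledge spots run blue, yellow, red, green from far to near. Next I'll measure all of these.

```bash
cat > h.py <<'E'
import numpy as np, cv2
from bench import r, optics
from scipy.spatial.transform import Rotation as R
def M(n):
    m=optics.camera_model(n); return np.array(m["camera_matrix"]),np.array(m["world_from_camera"])
def ray(n,uv):
    K,T=M(n); d=T[:3,:3]@np.linalg.solve(K,[uv[0],uv[1],1.]); return T[:3,3],d/np.linalg.norm(d)
def plane(n,uv,z):
    o,d=ray(n,uv); return o+d*(z-o[2])/d[2]
def tri(a,b):
    o1,d1=ray("side",a);o2,d2=ray("top",b)
    s=np.linalg.lstsq(np.c_[d1,-d2],o2-o1,rcond=None)[0]
    p,q=o1+s[0]*d1,o2+s[1]*d2
    return (p+q)/2,np.linalg.norm(p-q)
def proj(n,p):
    K,T=M(n); q=K@(T[:3,:3].T@(np.array(p)-T[:3,3])); return q[:2]/q[2]
def grab(n,name=None):
    im=optics.camera(n)
    if name: cv2.imwrite(f"pics/{name}.png",cv2.cvtColor(im,cv2.COLOR_RGB2BGR))
    return im
def blobs(im,lo,hi,box=None,amin=6):
    hsv=cv2.cvtColor(im,cv2.COLOR_RGB2HSV); m=cv2.inRange(hsv,np.array(lo),np.array(hi))
    if box is not None:
        k=np.zeros_like(m);k[box[1]:box[3],box[0]:box[2]]=255;m&=k
    n,l,st,c=cv2.connectedComponentsWithStats(m)
    return [(np.round(c[i],1).tolist(),st[i].tolist()) for i in range(1,n) if st[i,4]>=amin]
def crop(im,box,f,name):
    c=im[box[1]:box[3],box[0]:box[2]]
    cv2.imwrite(f"pics/{name}.png",cv2.cvtColor(cv2.resize(c,None,fx=f,fy=f,interpolation=cv2.INTER_CUBIC),cv2.COLOR_RGB2BGR))
def tool():
    s=r.read_state(); return np.array(s["ee_pos"]),R.from_quat(s["eef_rot"])
E
python3 - <<'E'
from h import *
S=cv2.cvtColor(cv2.imread("pics/side0.png"),cv2.COLOR_BGR2RGB);T=cv2.cvtColor(cv2.imread("pics/top0.png"),cv2.COLOR_BGR2RGB)
C={"y":([22,120,120],[35,255,255]),"g":([50,110,50],[80,255,255]),"b":([100,140,80],[125,255,255]),"r":([0,150,100],[8,255,255])}
for k,(lo,hi) in C.items():
    print(k,"side",[ (c,s) for c,s in blobs(S,lo,hi,(180,120,310,340))])
    print(k,"top",[ (c,s) for c,s in blobs(T,lo,hi,(140,140,400,260))])
crop(S,(190,130,320,270),5,"s_ledge"); crop(S,(205,270,290,345),8,"s_tray")
crop(T,(205,140,405,270),4,"t_ledge"); crop(T,(140,190,300,270),5,"t_bal")
p,q=tool();print(p,q.as_matrix().round(3))
E
```

```text
y side [([282.6, 192.9], [279, 190, 8, 7, 45]), ([229.8, 302.8], [226, 299, 9, 8, 58])]
y top [([258.8, 168.1], [255, 164, 9, 9, 64]), ([385.5, 225.0], [383, 222, 6, 7, 38])]
g side [([203.0, 163.5], [202, 163, 3, 2, 6]), ([296.9, 230.2], [293, 227, 9, 7, 49]), ([262.8, 306.6], [258, 302, 10, 12, 73])]
g top [([311.7, 160.1], [308, 156, 8, 9, 53]), ([388.3, 198.0], [385, 195, 8, 7, 45]), ([187.5, 253.5], [186, 252, 4, 4, 12])]
b side [([276.5, 176.4], [273, 174, 8, 6, 30]), ([229.8, 234.7], [217, 224, 25, 18, 144])]
b top [([232.3, 172.0], [229, 168, 8, 9, 52]), ([279.4, 225.4], [269, 214, 24, 24, 208])]
r side [([204.0, 166.7], [203, 166, 3, 3, 7]), ([289.5, 210.6], [286, 208, 8, 6, 39]), ([194.1, 262.8], [189, 250, 10, 30, 59])]
r top [([285.4, 164.0], [282, 160, 8, 9, 58]), ([194.0, 252.8], [193, 251, 3, 4, 10]), ([314.4, 257.3], [304, 255, 22, 5, 49])]
[ 0.17790526 -0.59882572  0.23885139] [[-0.     0.285 -0.959]
 [ 0.001 -0.959 -0.285]
 [-1.    -0.001  0.   ]]
```

View pics/s_ledge.png

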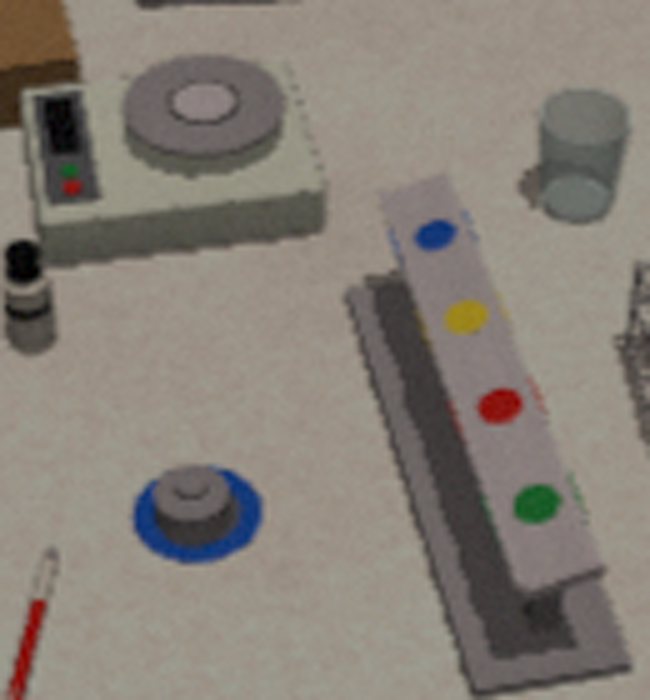

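View pics/s_tray.png

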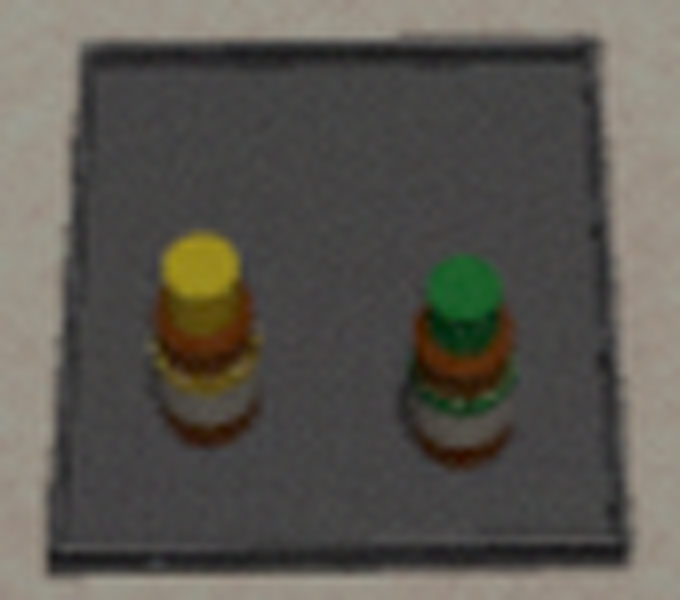

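View pics/t_ledge.png

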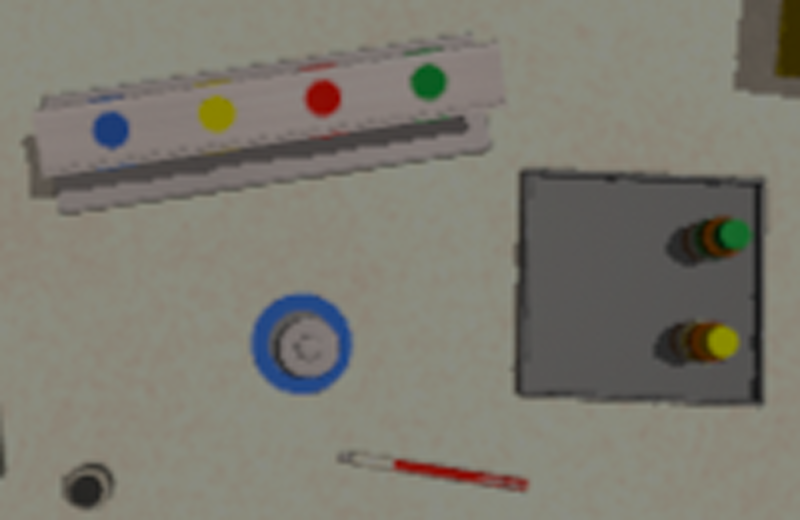

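View pics/t_bal.png

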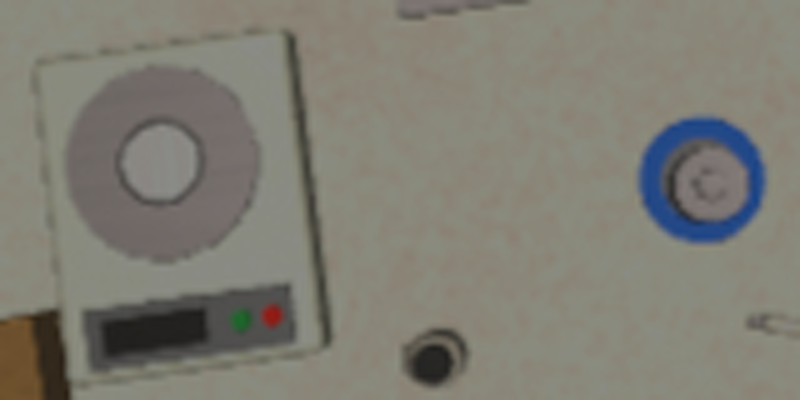

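```bash
python3 - <<'E'
from h import *
off=[-.5/5]*2
P={"weight_kn":((228.5,227.9),(281.9,226.9),.032),"wtopplate":((228.5,229),(281.9,226.9),.024),
"dock(blue disc)":((229.5,232.5),(280.4,225.9),0),
"capY":((230.0,303.3),(385.4,225.1),.079),"capG":((262.9,306),(388.7,198.4),.079),
"pan":((230.7,150.3),(172.3,222.2),.068),
"sB":((276.5,176.4),(232.3,172.0),.09),"sY":((282.6,192.9),(258.8,168.1),.09),"sR":((289.5,210.6),(285.4,164.0),.09),"sG":((296.9,230.2),(311.7,160.1),.09),
"control":((194.5,180),(226.6,261.8),.075)}
for k,(a,b,z) in P.items():
    t,e=tri(a,b); print(k,"tri",t.round(4),"gap",round(e,4),"side",plane("side",a,z).round(4),"top",plane("top",b,z).round(4))
E
```

```text
weight_kn tri [ 0.4689 -0.0173  0.027 ] gap 0.0057 side [ 0.4718 -0.0219  0.032 ] top [ 0.4661 -0.017   0.032 ]
wtopplate tri [ 0.4687 -0.0175  0.0226] gap 0.0056 side [ 0.4715 -0.0188  0.024 ] top [ 0.466  -0.0174  0.024 ]
dock(blue disc) tri [ 0.4713 -0.0142  0.0039] gap 0.0049 side [ 0.4737 -0.0107  0.    ] top [ 0.4688 -0.0144  0.    ]
capY tri [ 0.4673 -0.3017  0.0801] gap 0.0032 side [ 0.4689 -0.3011  0.079 ] top [ 0.4657 -0.3021  0.079 ]
capG tri [ 0.5416 -0.3148  0.0803] gap 0.0037 side [ 0.5435 -0.3139  0.079 ] top [ 0.5398 -0.3152  0.079 ]
pan tri [0.4881 0.2935 0.071 ] gap 0.0042 side [0.4902 0.2977 0.068 ] top [0.486  0.2943 0.068 ]
sB tri [0.6226 0.1206 0.0943] gap 0.0019 side [0.6243 0.1258 0.09  ] top [0.6223 0.1209 0.09  ]
sY tri [0.6321 0.0466 0.0936] gap 0.0018 side [0.6337 0.0506 0.09  ] top [0.6317 0.0466 0.09  ]
sR tri [ 0.642  -0.0278  0.0944] gap 0.002 side [ 0.6438 -0.0233  0.09  ] top [ 0.6417 -0.0281  0.09  ]
sG tri [ 0.6515 -0.1015  0.0938] gap 0.0022 side [ 0.6534 -0.098   0.09  ] top [ 0.6511 -0.102   0.09  ]
control tri [0.3743 0.1411 0.0786] gap 0.0014 side [0.3746 0.1453 0.075 ] top [0.3733 0.1415 0.075 ]
```

```bash
cat >> h.py <<'E'
def to(p,c="",n=6.0):
    t,q=tool(); d=q.inv().apply(np.array(p)-t)*100
    print(c,"delta tool cm",d.round(2),"yaw of y",round(np.degrees(np.arctan2(*q.as_matrix()[1::-1,1])),2),"rows",int(np.ceil(np.abs(np.linalg.norm(d))/n)))
E
python3 -m inch '[{"translation":[0,0,0],"spin":9.2},{"translation":[0,0,0],"spin":0}]' 0
python3 -c "
from h import *
to([.4687,-.0172,.22])"
```

```text
time: 0.35
ee_pos: [0.1777, -0.5984, 0.2379]
eef_rot: [-0.705, -0.046, 0.706, -0.043]
ft_force: [0.3, 0.5, -0.1]
width: 0.0869
 delta tool cm [  1.92 -54.   -36.17] yaw of y -82.79 rows 11
```

```bash
python3 -m inch '[{"translation":[0,-4.15,-2.78],"spin":0},{"translation":[0,-4.15,-2.78],"spin":0},{"translation":[0,-4.15,-2.78],"spin":0},{"translation":[0,-4.15,-2.78],"spin":0},{"translation":[0,-4.15,-2.78],"spin":0},{"translation":[0,-4.15,-2.78],"spin":0},{"translation":[0,-4.15,-2.78],"spin":0},{"translation":[0,-4.15,-2.78],"spin":0},{"translation":[0,-4.15,-2.78],"spin":0},{"translation":[0,-4.15,-2.78],"spin":0},{"translation":[0,-4.15,-2.78],"spin":0},{"translation":[0,-4.15,-2.78],"spin":0},{"translation":[0,-4.15,-2.78],"spin":0},{"translation":[0,0,0],"spin":0},{"translation":[0,0,0],"spin":0}]' 0
python3 -c "
from h import *
to([.4687,-.0172,.15])"
```

```text
time: 2.22
ee_pos: [0.4602, 0.0087, 0.237]
eef_rot: [-0.703, -0.066, 0.705, -0.066]
ft_force: [-0.3, -0.0, 0.3]
width: 0.0868
 delta tool cm [ 8.7   2.7  -0.37] yaw of y -79.29 rows 2
```

```bash
python3 -m inch '[{"translation":[3,1.35,-0.2],"spin":3.3},{"translation":[3,1.35,-0.2],"spin":0},{"translation":[2.7,0,0],"spin":0},{"translation":[0,0,0],"spin":0},{"translation":[0,0,0],"spin":0}]' 0
python3 -c "
from h import *
to([.4687,-.0172,.10])
S=grab('side','s1');T=grab('top','t1')
crop(S,(170,120,320,270),4,'s1c');crop(T,(200,160,360,290),4,'t1c')"
```

```text
time: 2.85
ee_pos: [0.4678, -0.0239, 0.1491]
eef_rot: [-0.705, -0.044, 0.706, -0.046]
ft_force: [-0.5, -0.8, 0.4]
width: 0.0873
 delta tool cm [ 4.9  -0.67 -0.18] yaw of y -82.72 rows 1
```

View pics/s1c.png

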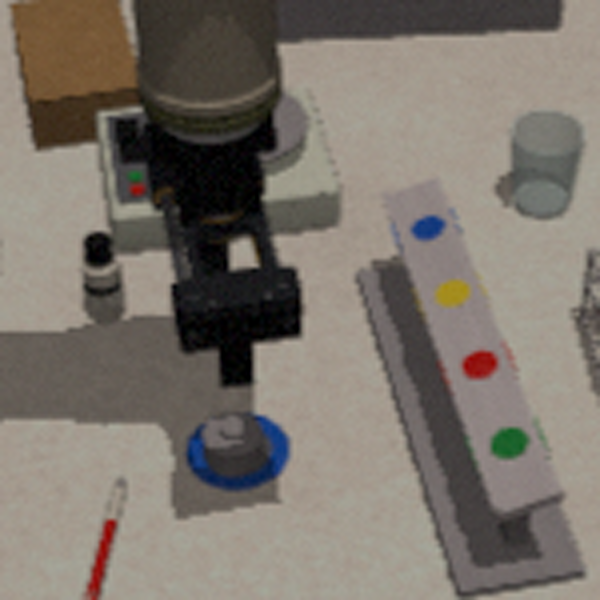

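View pics/t1c.png

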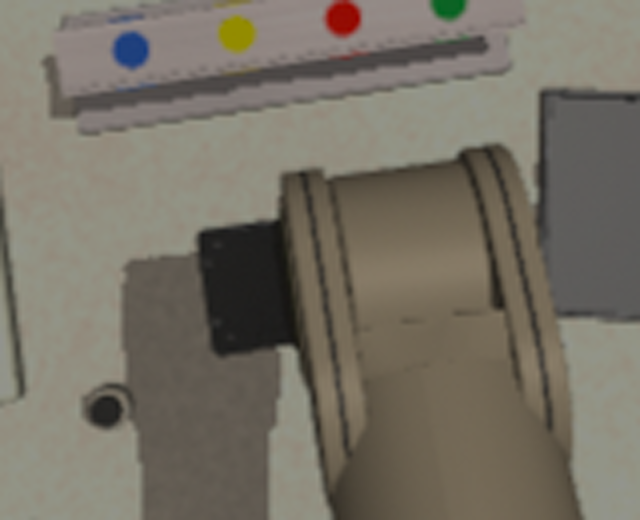

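```bash
python3 -c "
from h import *
t,q=tool();m=q.as_matrix();print(t)
for d in(.0437,.0585):
  for z in (-.0095,0,.0095): print(d,z,(proj('side',t+m[:,0]*.017+m[:,1]*d+m[:,2]*z)-[170,120])*4)
"
```

```text
[ 0.46791295 -0.02363335  0.149133  ]
0.0437 -0.0095 [246.49500427 375.47331387]
0.0437 0 [232.14132421 377.54807644]
0.0437 0.0095 [217.74972544 379.62832   ]
0.0585 -0.0095 [250.18064556 391.32714476]
0.0585 0 [235.69193629 393.44325195]
0.0585 0.0095 [221.16457795 395.56500393]
```

```bash
python3 -c "
from h import *
to([.4715,-.0185,.05])"
python3 -m inch '[{"translation":[3,-0.3,-0.2],"spin":0},{"translation":[3,-0.3,-0.2],"spin":0},{"translation":[3,0,0],"spin":0},{"translation":[0,0,0],"spin":0},{"translation":[0,0,0],"spin":0}]' 0
python3 -c "
from h import *
to([.4715,-.0185,.021])
S=grab('side','s2')
crop(S,(190,180,290,270),6,'s2c')"
```

```text
delta tool cm [ 9.91 -0.5  -0.43] yaw of y -82.72 rows 2
time: 3.58
ee_pos: [0.4757, -0.018, 0.0631]
eef_rot: [0.709, 0.043, -0.702, 0.047]
ft_force: [0.1, 0.3, 0.2]
width: 0.0866
 delta tool cm [ 4.2  -0.04  0.46] yaw of y -82.7 rows 1
```

View pics/s2c.png

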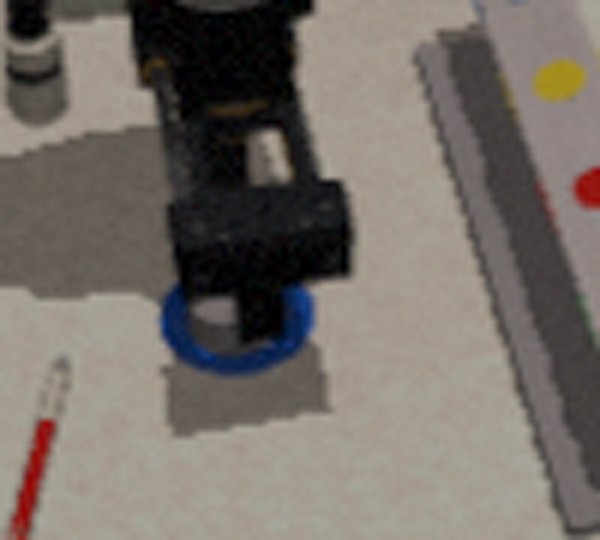

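```bash
python3 -m inch '[{"translation":[2,0,0.4],"spin":0},{"translation":[1.3,0,0],"spin":0},{"translation":[0,0,0],"spin":0},{"translation":[0.5,0,0],"spin":0},{"translation":[0,0,0],"spin":0}]' 0
python3 -c "
from h import *
to([.4715,-.0185,.021]); print(tool()[1].as_matrix().round(3)[:,0])"
```

```text
time: 4.25
ee_pos: [0.4756, -0.0194, 0.0285]
eef_rot: [0.711, 0.041, -0.7, 0.048]
ft_force: [0.1, 0.2, -0.1]
width: 0.087
 delta tool cm [ 0.74 -0.15  0.41] yaw of y -82.76 rows 1
[ 0.017 -0.008 -1.   ]
```

```bash
python3 -m inch '[{"translation":[0.4,0,0.5],"spin":0},{"translation":[0.3,0,0.1],"spin":0},{"translation":[0,0,0],"spin":0},{"translation":[0,0,0],"spin":0}]' 0
python3 -c "
from h import *
to([.4715,-.0185,.021]); print(tool()[1].as_matrix().round(3)[:,0])"
```

```text
time: 4.75
ee_pos: [0.4696, -0.0204, 0.0214]
eef_rot: [0.712, 0.041, -0.7, 0.048]
ft_force: [-0.2, 0.6, 0.4]
width: 0.0871
 delta tool cm [ 0.04 -0.16 -0.21] yaw of y -82.76 rows 1
[ 0.017 -0.008 -1.   ]
```

```bash
python3 -m inch '[{"translation":[0,0,-0.2],"spin":0},{"translation":[0,0,0],"spin":0},{"translation":[0,0,0],"spin":0},{"translation":[0,0,0],"spin":0},{"translation":[0,0,0],"spin":0},{"translation":[0,0,0],"spin":0},{"translation":[0,0,0],"spin":0},{"translation":[0,0,0],"spin":0}]' 1 20
python3 -m inch '[{"translation":[-1,0,0],"spin":0},{"translation":[-2,0,0],"spin":0},{"translation":[-3,0,0],"spin":0},{"translation":[-3,0,0],"spin":0},{"translation":[-3,0,0],"spin":0},{"translation":[-3,0,0],"spin":0},{"translation":[0,0,0],"spin":0},{"translation":[0,0,0],"spin":0}]'
python3 -c "
from h import *
to([.489,.294,.17]); print(tool()[1].as_matrix().round(3)[:,0])
S=grab('side','s3')
crop(S,(170,140,300,270),5,'s3c')"
```

```text
time: 5.75
ee_pos: [0.4719, -0.0197, 0.0215]
eef_rot: [0.712, 0.042, -0.7, 0.048]
ft_force: [-0.2, 0.2, 0.3]
width: 0.0438
time: 6.75
ee_pos: [0.4667, -0.0186, 0.1771]
eef_rot: [0.71, 0.042, -0.701, 0.048]
ft_force: [-0.2, -0.3, -3.0]
width: 0.0437
 delta tool cm [  0.48 -30.72  -6.19] yaw of y -82.68 rows 6
[ 0.014 -0.008 -1.   ]
```

View pics/s3c.png

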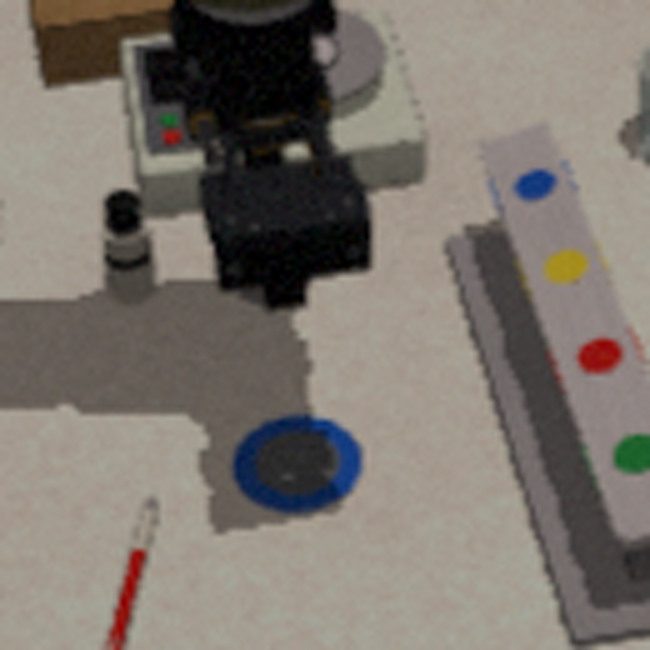

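```bash
python3 -m inch '[{"translation":[0,-2,-0.5],"spin":0},{"translation":[0,-4,-1],"spin":0},{"translation":[0,-4,-1],"spin":0},{"translation":[0,-4,-1],"spin":0},{"translation":[0,-4,-1],"spin":0},{"translation":[0,-4,-1],"spin":0},{"translation":[0,-4,-1],"spin":0},{"translation":[0,-2,-0.5],"spin":0},{"translation":[0,-1,0],"spin":0},{"translation":[0,0,0],"spin":0},{"translation":[0,0,0],"spin":0}]'
python3 -c "
from h import *
to([.4905,.293,.10]); print(tool())"
```

```text
time: 8.18
ee_pos: [0.4949, 0.283, 0.1615]
eef_rot: [-0.703, -0.04, 0.708, -0.047]
ft_force: [-0.0, -0.2, -4.0]
width: 0.0436
 delta tool cm [ 6.15 -1.11  0.27] yaw of y -82.89 rows 2
(array([0.49488295, 0.28297884, 0.16154331]), Rotation.from_matrix(array([[-0.00618405,  0.12381254, -0.99228636],
                            [-0.01060374, -0.99225766, -0.12374288],
                            [-0.99992466,  0.00975671,  0.00744905]])))
```

```bash
python3 -m inch '[{"translation":[1.5,-0.5,0.1],"spin":0},{"translation":[2,-0.6,0.1],"spin":0},{"translation":[1.5,0,0],"spin":0},{"translation":[0,0,0],"spin":0},{"translation":[0,0,0],"spin":0}]'
python3 -c "
from h import *
to([.4905,.293,.10]); print(tool()[0])
S=grab('side','s4');T=grab('top','t4')
crop(S,(170,100,300,200),6,'s4c');crop(T,(140,180,260,280),6,'t4c')"
```

```text
time: 8.8
ee_pos: [0.491, 0.2912, 0.1068]
eef_rot: [-0.703, -0.039, 0.709, -0.047]
ft_force: [0.4, -0.4, -2.4]
width: 0.0432
 delta tool cm [ 0.68 -0.2   0.03] yaw of y -83.04 rows 1
[0.49104505 0.29115333 0.10677762]
```

View pics/s4c.png

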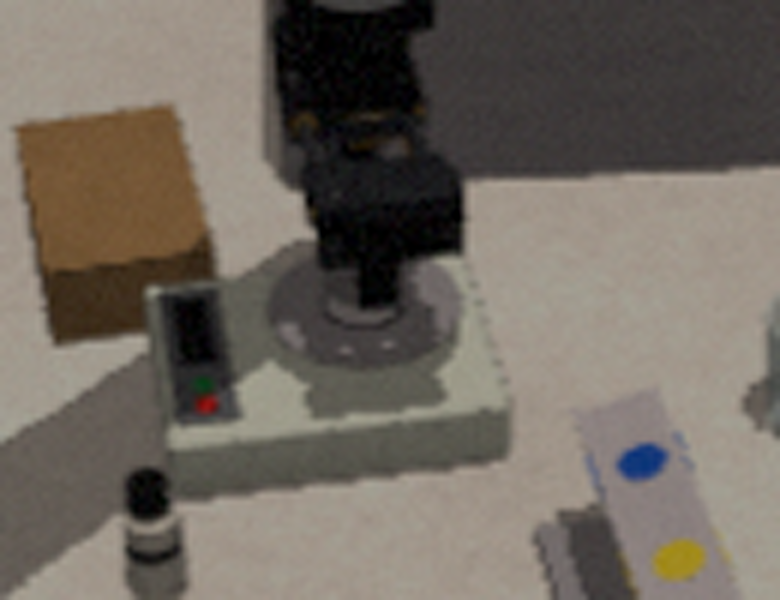

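View pics/t4c.png

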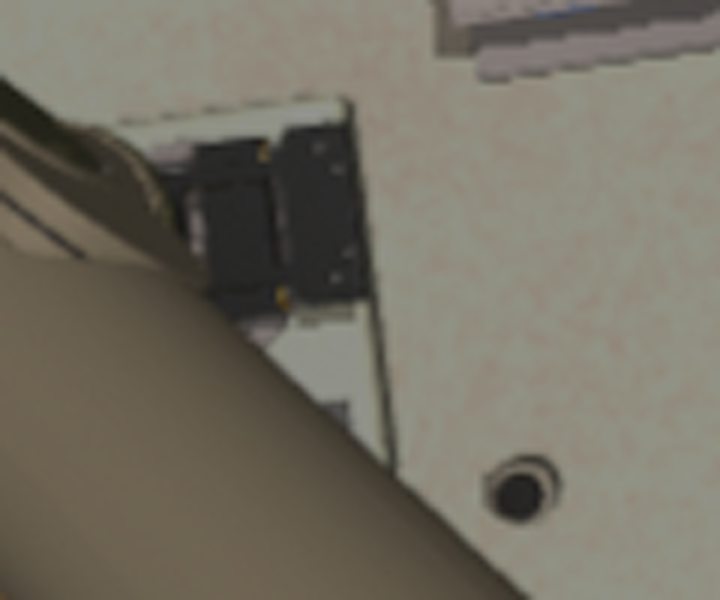

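```bash
python3 -c "
from h import *
f=lambda p:((proj('side',p)-[170,100])*6).round(1)
print('weight front', f([.491,.2692,.0853]))
for y in (.288,.291,.294,.297): print(y,'pan front',f([.4905,y-.055,.068]),'circle', f([.4905,y,.068]))
"
cat <<E
E
```

```text
weight front [366.3 307.5]
0.288 pan front [368.9 373.6] circle [365.4 312.2]
0.291 pan front [368.7 370.1] circle [365.2 308.9]
0.294 pan front [368.5 366.7] circle [365.  305.7]
0.297 pan front [368.3 363.3] circle [364.9 302.5]
```

```bash
python3 -m inch '[{"translation":[0.6,-0.2,0],"spin":0},{"translation":[0.5,0,0],"spin":0},{"translation":[0,0,0],"spin":0},{"translation":[0,0,0],"spin":0}]'
python3 -c "
from h import *
to([.4905,.2935,.083])
S=grab('side','s5')
crop(S,(200,120,270,180),10,'s5c')"
```

```text
time: 9.4
ee_pos: [0.4914, 0.2932, 0.0961]
eef_rot: [-0.704, -0.039, 0.708, -0.047]
ft_force: [-0.0, -1.1, -3.3]
width: 0.0436
 delta tool cm [ 1.31 -0.05  0.08] yaw of y -83.07 rows 1
```

View pics/s5c.png

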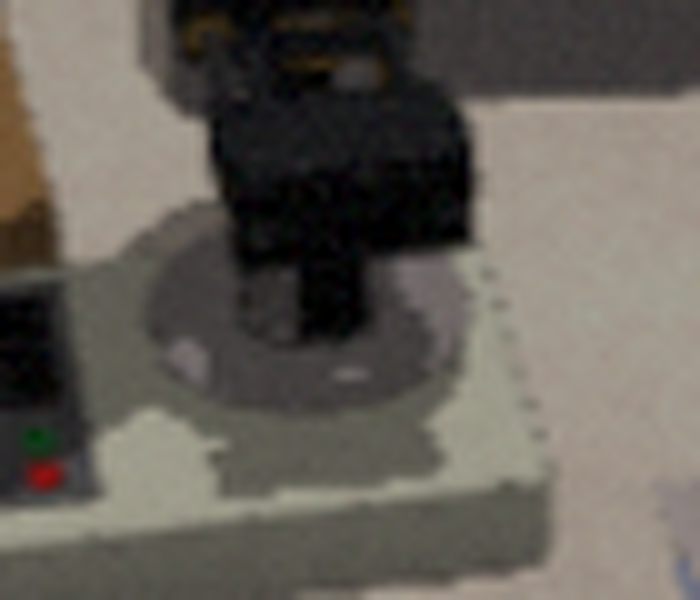

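```bash
python3 -m inch '[{"translation":[0.5,0,0],"spin":0},{"translation":[0.3,0,0.1],"spin":0},{"translation":[0,0,0],"spin":0},{"translation":[0,0,0],"spin":0}]'
python3 -m inch '[{"translation":[0.2,0,0],"spin":0},{"translation":[0.2,0,0],"spin":0},{"translation":[0,0,0],"spin":0},{"translation":[0,0,0],"spin":0}]'

```

```text
time: 9.95
ee_pos: [0.4905, 0.293, 0.0878]
eef_rot: [-0.704, -0.039, 0.708, -0.047]
ft_force: [-0.1, 0.0, -2.3]
width: 0.0433
time: 10.45
ee_pos: [0.4905, 0.2931, 0.0839]
eef_rot: [-0.704, -0.039, 0.708, -0.047]
ft_force: [-0.8, -0.9, 0.2]
width: 0.0434
```

```bash
python3 -m inch '[{"translation":[0.1,0,0],"spin":0},{"translation":[0,0,0],"spin":0},{"translation":[0,0,0],"spin":0}]'
python3 -m inch '[{"translation":[0,0,0],"spin":0},{"translation":[0,0,0],"spin":0},{"translation":[0,0,0],"spin":0},{"translation":[0,0,0],"spin":0},{"translation":[0,0,0],"spin":0},{"translation":[0,0,0],"spin":0}]' 0.3
python3 -m inch '[{"translation":[-0.1,0,0],"spin":0},{"translation":[-2,0,0],"spin":0},{"translation":[-3,0,0],"spin":0},{"translation":[-3,0,0],"spin":0},{"translation":[-1,0,0],"spin":0},{"translation":[0,0,0],"spin":0},{"translation":[0,0,0],"spin":0}]' 0.1
python3 -c "
from h import *
S=grab('side','s6')
crop(S,(200,120,270,180),10,'s6c')"
```

```text
time: 10.82
ee_pos: [0.4905, 0.2931, 0.083]
eef_rot: [-0.704, -0.039, 0.708, -0.047]
ft_force: [-0.7, 0.5, -0.4]
width: 0.0435
time: 11.58
ee_pos: [0.4911, 0.2935, 0.0834]
eef_rot: [-0.704, -0.039, 0.707, -0.046]
ft_force: [0.7, 0.0, -0.1]
width: 0.0605
time: 12.45
ee_pos: [0.4912, 0.295, 0.1808]
eef_rot: [-0.705, -0.039, 0.707, -0.046]
ft_force: [-0.9, 0.4, 0.2]
width: 0.0783
```

View pics/s6c.png

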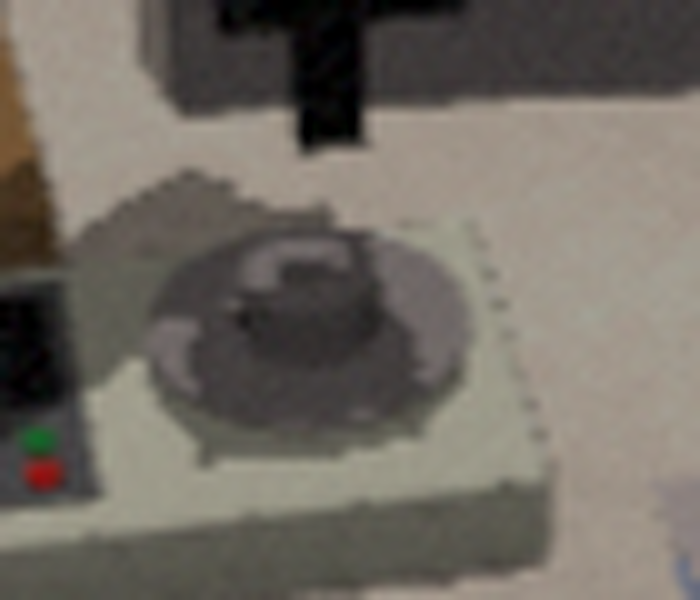

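The weight stands in the middle of the pan: its columns are 242–380 against the pan's 148–470, and its front-edge gap is 62 px where 61 is expected. I'll wait, then re-grip it.

```bash
python3 -m inch '[{"translation":[0,0,0],"spin":0},{"translation":[0,0,0],"spin":0},{"translation":[0,0,0],"spin":0},{"translation":[0,0,0],"spin":0},{"translation":[0,0,0],"spin":0},{"translation":[0,0,0],"spin":0},{"translation":[0,0,0],"spin":0},{"translation":[0,0,0],"spin":0}]' 0.1
python3 -m inch '[{"translation":[2,0.15,0],"spin":0},{"translation":[2.5,0,0],"spin":0},{"translation":[2.5,0,0],"spin":0},{"translation":[1,0,0],"spin":0},{"translation":[0,0,0],"spin":0},{"translation":[0,0,0],"spin":0}]'
python3 -c "
from h import *
to([.4908,.2932,.083])"
```

```text
time: 13.5
ee_pos: [0.4905, 0.2946, 0.1788]
eef_rot: [-0.704, -0.039, 0.708, -0.047]
ft_force: [-0.1, 1.4, -0.1]
width: 0.0783
time: 14.25
ee_pos: [0.4896, 0.2912, 0.0933]
eef_rot: [-0.703, -0.039, 0.708, -0.047]
ft_force: [0.3, -0.1, 0.3]
width: 0.078
 delta tool cm [ 1.03 -0.2  -0.15] yaw of y -83.03 rows 1
```

```bash
python3 -m inch '[{"translation":[0.6,-0.2,-0.1],"spin":0},{"translation":[0.3,0,0],"spin":0},{"translation":[0,0,0],"spin":0},{"translation":[0,0,0],"spin":0}]'
python3 -m inch '[{"translation":[0,0,0],"spin":0},{"translation":[0,0,0],"spin":0},{"translation":[0,0,0],"spin":0},{"translation":[0,0,0],"spin":0},{"translation":[0,0,0],"spin":0},{"translation":[0,0,0],"spin":0},{"translation":[0,0,0],"spin":0}]' 1 20
python3 -m inch '[{"translation":[-0.4,0,0],"spin":0},{"translation":[-0.4,0,0],"spin":0},{"translation":[-0.8,0,0],"spin":0},{"translation":[-2,0,0],"spin":0},{"translation":[-3,0,0],"spin":0},{"translation":[-2,0,0],"spin":0},{"translation":[0,0,0],"spin":0},{"translation":[0,0,0],"spin":0}]'
python3 -c "
from h import *
to([.4735,-.0165,.17])
S=grab('side','s7')
b=blobs(S,[100,140,80],[125,255,255],(190,200,260,260)); print(b)"
```

```text
time: 14.75
ee_pos: [0.4912, 0.2939, 0.0852]
eef_rot: [-0.704, -0.039, 0.707, -0.047]
ft_force: [0.1, -0.9, 0.4]
width: 0.0787
time: 15.62
ee_pos: [0.4914, 0.2938, 0.0854]
eef_rot: [-0.704, -0.039, 0.707, -0.047]
ft_force: [-0.8, 0.3, 0.3]
width: 0.0434
time: 16.62
ee_pos: [0.4912, 0.295, 0.1779]
eef_rot: [-0.704, -0.04, 0.707, -0.047]
ft_force: [0.1, -0.3, -2.7]
width: 0.0435
 delta tool cm [ 1.13 30.69  5.55] yaw of y -83.0 rows 6
[([229.1, 232.5], [217, 223, 25, 19, 192])]
```

```bash
python3 -m inch '[{"translation":[0,2,0.4],"spin":0},{"translation":[0,4,0.7],"spin":0},{"translation":[0,4,0.7],"spin":0},{"translation":[0,4,0.7],"spin":0},{"translation":[0,4,0.7],"spin":0},{"translation":[0,4,0.7],"spin":0},{"translation":[0,4,0.7],"spin":0},{"translation":[0,2,0.4],"spin":0},{"translation":[0,1,0.2],"spin":0},{"translation":[0,0,0],"spin":0},{"translation":[0,0,0],"spin":0}]'
python3 -c "
from h import *
to([.4735,-.0165,.05])"
```

```text
time: 18.05
ee_pos: [0.4699, -0.0069, 0.1737]
eef_rot: [-0.7, -0.042, 0.711, -0.047]
ft_force: [-0.5, -0.5, -2.6]
width: 0.0434
 delta tool cm [12.37  0.91 -0.44] yaw of y -82.79 rows 3
```

```bash
python3 -m inch '[{"translation":[2.5,0.4,-0.2],"spin":0},{"translation":[3.5,0.4,-0.2],"spin":0},{"translation":[3,0,0],"spin":0},{"translation":[1.5,0,0],"spin":0},{"translation":[0,0,0],"spin":0},{"translation":[0,0,0],"spin":0}]'
python3 -c "
from h import *
to([.4735,-.0165,.026]); print(tool()[1].as_matrix()[:,0].round(3))
S=grab('side','s8')
crop(S,(190,180,290,270),6,'s8c')"
```

```text
time: 18.8
ee_pos: [0.4758, -0.0095, 0.0678]
eef_rot: [-0.701, -0.045, 0.71, -0.05]
ft_force: [0.5, -0.5, -2.0]
width: 0.0434
 delta tool cm [4.19 0.64 0.27] yaw of y -82.32 rows 1
[-0.011 -0.007 -1.   ]
```

View pics/s8c.png

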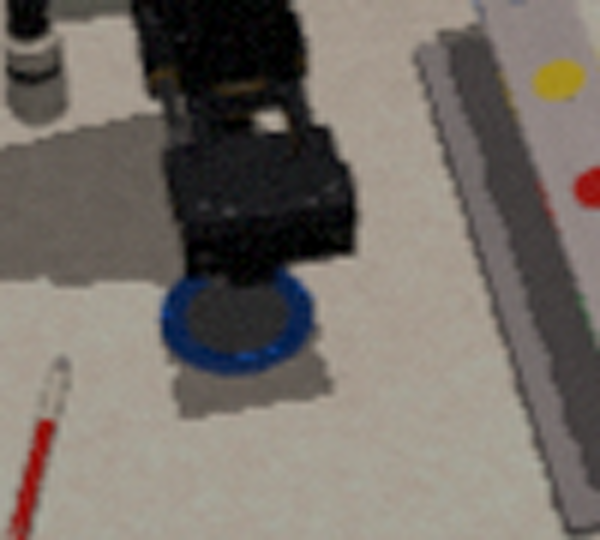

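```bash
python3 -m inch '[{"translation":[1.5,0.6,0.25],"spin":0.4},{"translation":[1.2,0,0],"spin":0},{"translation":[0.5,0,0],"spin":0},{"translation":[0,0,0],"spin":0},{"translation":[0,0,0],"spin":0}]'
python3 -c "
from h import *
to([.4737,-.0165,.026]); print(tool()[1].as_matrix()[:,0].round(3))
S=grab('side','s9')
crop(S,(190,180,290,270),6,'s9c')"
```

```text
time: 19.48
ee_pos: [0.4744, -0.017, 0.0347]
eef_rot: [-0.702, -0.042, 0.709, -0.047]
ft_force: [-0.3, 0.6, -2.6]
width: 0.0433
 delta tool cm [ 0.87 -0.07  0.05] yaw of y -82.8 rows 1
[-0.009 -0.008 -1.   ]
```

View pics/s9c.png

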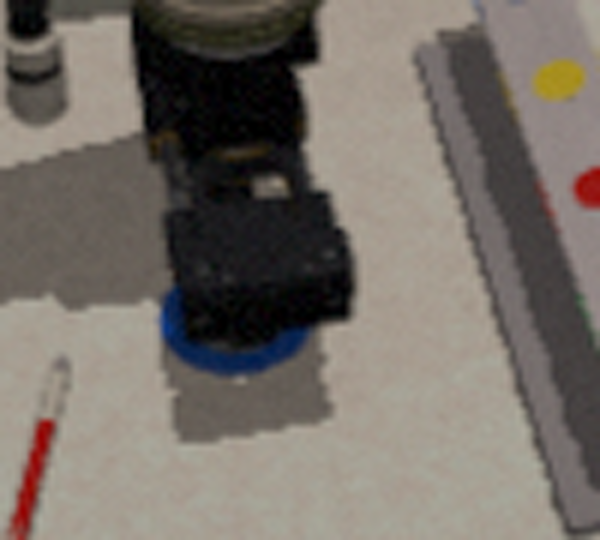

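```bash
python3 -m inch '[{"translation":[0.5,0,0],"spin":0},{"translation":[0.25,0,0],"spin":0},{"translation":[0,0,0],"spin":0},{"translation":[0,0,0],"spin":0}]'
python3 -m inch '[{"translation":[0.15,0,0],"spin":0},{"translation":[0,0,0],"spin":0},{"translation":[0,0,0],"spin":0}]'
```

```text
time: 20.02
ee_pos: [0.4747, -0.017, 0.0271]
eef_rot: [-0.703, -0.042, 0.709, -0.047]
ft_force: [0.0, -0.4, -3.1]
width: 0.0434
time: 20.4
ee_pos: [0.4748, -0.0171, 0.0257]
eef_rot: [-0.703, -0.042, 0.709, -0.047]
ft_force: [0.0, -0.1, -2.7]
width: 0.0432
```

```bash
python3 -m inch '[{"translation":[0.15,0,0],"spin":0},{"translation":[0,0,0],"spin":0},{"translation":[0,0,0],"spin":0}]'
python3 -m inch '[{"translation":[0.1,0,0],"spin":0},{"translation":[0,0,0],"spin":0},{"translation":[0,0,0],"spin":0}]'
```

```text
time: 20.78
ee_pos: [0.4749, -0.0171, 0.0246]
eef_rot: [-0.703, -0.041, 0.709, -0.047]
ft_force: [-1.1, 0.7, -1.6]
width: 0.0434
time: 21.15
ee_pos: [0.4749, -0.0171, 0.0246]
eef_rot: [-0.702, -0.041, 0.709, -0.048]
ft_force: [-1.2, -0.5, -0.6]
width: 0.0435
```

Contact is made, so I'll release, rise and look.

```bash
python3 -m inch '[{"translation":[0,0,0],"spin":0},{"translation":[0,0,0],"spin":0},{"translation":[0,0,0],"spin":0},{"translation":[0,0,0],"spin":0},{"translation":[0,0,0],"spin":0}]' 0.3
python3 -m inch '[{"translation":[-1,0,0],"spin":0},{"translation":[-2,0,0],"spin":0},{"translation":[-4,0,0],"spin":0},{"translation":[-5,0,0],"spin":0},{"translation":[-4,2,0],"spin":0},{"translation":[-2,4,0],"spin":0},{"translation":[0,4,0],"spin":0},{"translation":[0,4,0],"spin":0},{"translation":[0,4,0],"spin":0},{"translation":[0,4,0],"spin":0},{"translation":[0,3,0],"spin":0},{"translation":[0,0,0],"spin":0},{"translation":[0,0,0],"spin":0}]' 0.1
python3 -c "
from h import *
to([.4690,-.302,.15])
S=grab('side','s10');T=grab('top','t10')
crop(S,(190,180,290,345),4,'s10c');crop(T,(250,170,410,270),5,'t10c')"
```

```text
time: 21.78
ee_pos: [0.4758, -0.017, 0.0247]
eef_rot: [-0.703, -0.041, 0.708, -0.047]
ft_force: [0.1, -0.5, -1.0]
width: 0.0605
time: 23.4
ee_pos: [0.5107, -0.2679, 0.2226]
eef_rot: [0.706, 0.043, -0.705, 0.051]
ft_force: [0.6, 0.0, -1.0]
width: 0.0786
 delta tool cm [7.29 2.75 4.58] yaw of y -82.42 rows 2
```

View pics/s10c.png

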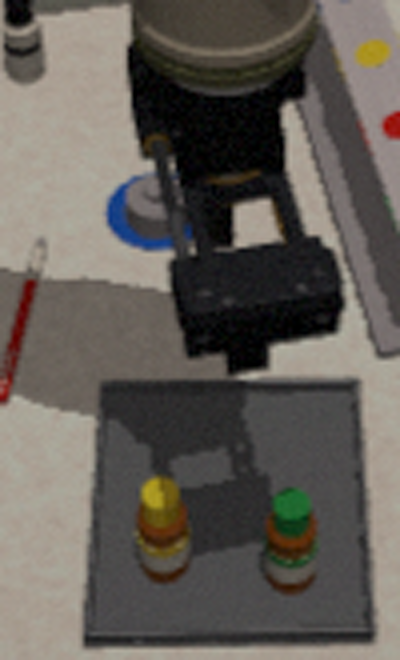

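View pics/t10c.png

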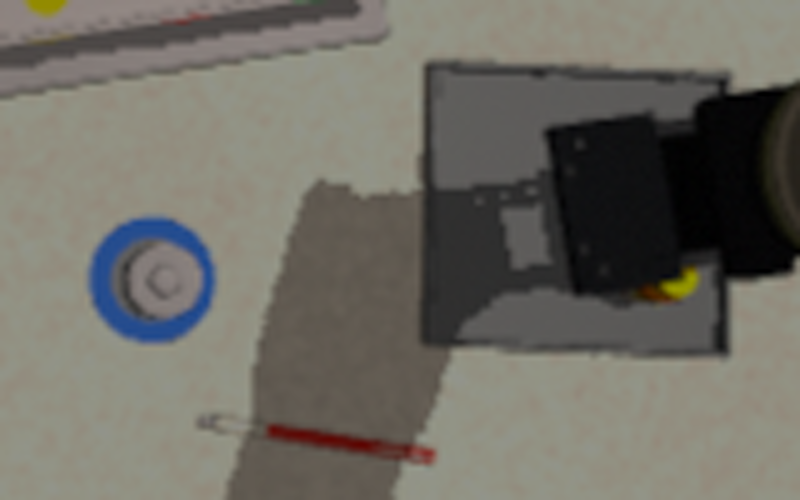

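```bash
python3 -c "
from h import *
print(plane('top',(282.8,226.2),.032)-plane('top',(280.5,225.8),0))
print(plane('top',(281.9,226.9),.032)-plane('top',(280.4,225.9),0))"
python3 -m inch '[{"translation":[2,1.2,1.5],"spin":-0.4},{"translation":[3,1.2,1.5],"spin":0},{"translation":[2,0.6,1],"spin":0},{"translation":[0,0,0],"spin":0},{"translation":[0,0,0],"spin":0}]' 0.1
python3 -c "
from h import *
to([.469,-.304,.10]); print(tool())
S=grab('side','s11')
crop(S,(190,240,310,355),5,'s11c')"
```

```text
[-0.00103651 -0.00495826  0.032     ]
[-0.00271997 -0.00259088  0.032     ]
time: 24.12
ee_pos: [0.4766, -0.3, 0.1539]
eef_rot: [0.706, 0.047, -0.704, 0.057]
ft_force: [0.2, -0.7, 0.5]
width: 0.0786
 delta tool cm [5.4  0.21 0.82] yaw of y -81.56 rows 1
(array([ 0.47659889, -0.29997477,  0.15394953]), Rotation.from_matrix(array([[ 0.00417173,  0.146828  , -0.98915324],
                            [-0.01300841, -0.98907018, -0.14687053],
                            [-0.99990668,  0.01348002, -0.00221614]])))
```

View pics/s11c.png

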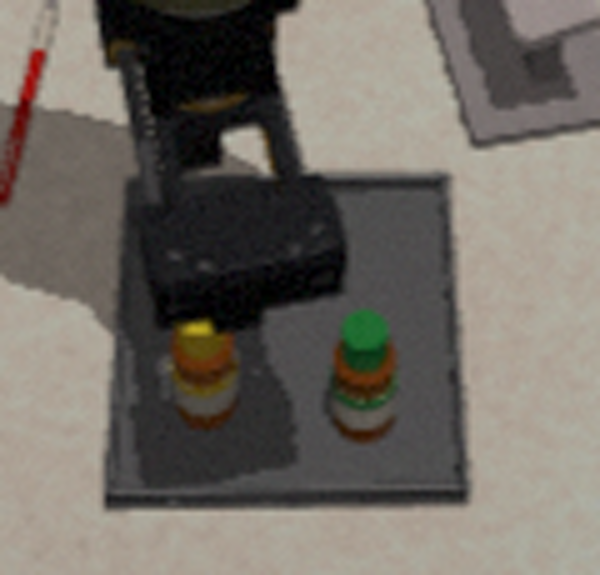

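```bash
python3 -m inch '[{"translation":[1,0.2,0.8],"spin":1.2},{"translation":[1.5,0,0],"spin":0},{"translation":[0,0,0],"spin":0},{"translation":[0,0,0],"spin":0}]' 0.1
python3 -c "
from h import *
to([.469,-.304,.10]); print(tool()[0])
S=grab('side','s12')
crop(S,(190,240,310,355),5,'s12c')"
```

```text
time: 24.68
ee_pos: [0.4697, -0.303, 0.1283]
eef_rot: [0.707, 0.04, -0.704, 0.05]
ft_force: [1.3, -0.2, 0.6]
width: 0.0783
 delta tool cm [2.83 0.05 0.09] yaw of y -82.76 rows 1
[ 0.46969825 -0.3029815   0.12825071]
```

View pics/s12c.png

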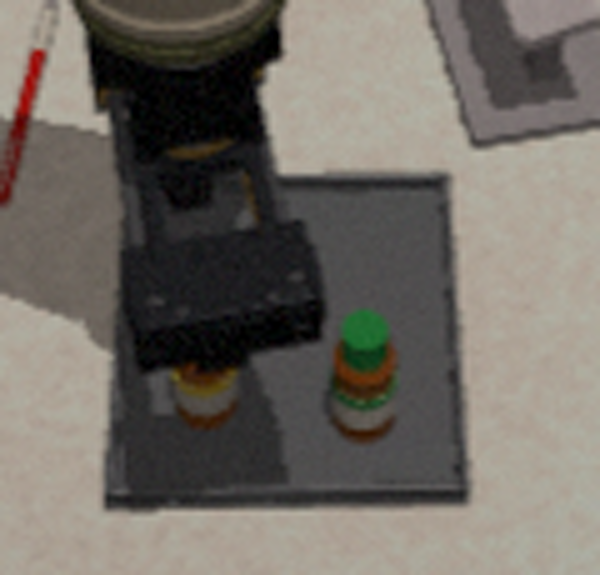

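```bash
python3 -m inch '[{"translation":[2,0.05,0.1],"spin":0},{"translation":[2,0,0],"spin":0},{"translation":[1,0,0],"spin":0},{"translation":[0,0,0],"spin":0},{"translation":[0,0,0],"spin":0}]' 0.1
python3 -c "
from h import *
to([.469,-.304,.042]); print(tool()[0])"
```

```text
time: 25.35
ee_pos: [0.4707, -0.3049, 0.0791]
eef_rot: [0.708, 0.039, -0.703, 0.05]
ft_force: [0.4, 0.6, 0.4]
width: 0.0784
 delta tool cm [ 3.71 -0.17  0.18] yaw of y -82.74 rows 1
[ 0.47069131 -0.30486096  0.07911457]
```

```bash
python3 -m inch '[{"translation":[1.5,-0.1,0.25],"spin":0},{"translation":[1.5,0,0],"spin":0},{"translation":[0.7,0,0],"spin":0},{"translation":[0,0,0],"spin":0},{"translation":[0,0,0],"spin":0}]' 0.1
python3 -c "
from h import *
to([.469,-.304,.042]); print(tool()[0])
S=grab('side','s13')
crop(S,(190,240,310,355),5,'s13c')"
```

```text
time: 25.98
ee_pos: [0.4684, -0.3049, 0.04]
eef_rot: [0.708, 0.039, -0.703, 0.051]
ft_force: [-0.2, -0.7, 0.1]
width: 0.0785
 delta tool cm [-0.2  -0.08 -0.07] yaw of y -82.75 rows 1
[ 0.46840437 -0.30489792  0.03998361]
```

View pics/s13c.png

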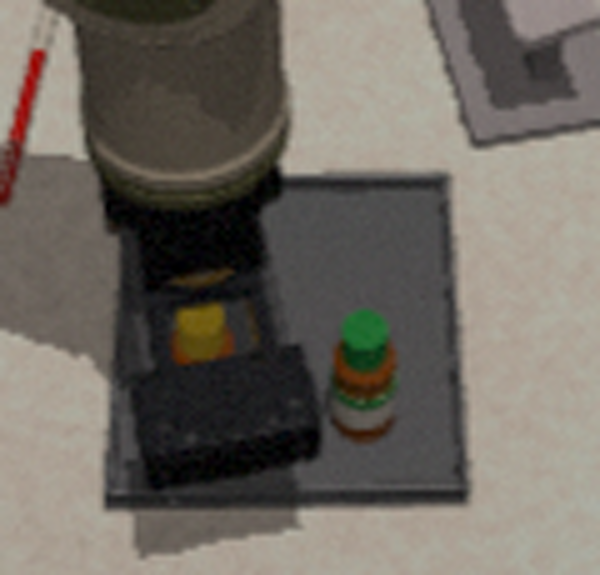

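```bash
python3 -m inch '[{"translation":[0,0,0],"spin":0},{"translation":[0,0,0],"spin":0},{"translation":[0,0,0],"spin":0},{"translation":[0,0,0],"spin":0},{"translation":[0,0,0],"spin":0},{"translation":[0,0,0],"spin":0},{"translation":[0,0,0],"spin":0},{"translation":[0,0,0],"spin":0}]' 1 12
python3 -m inch '[{"translation":[-0.5,0,0],"spin":0},{"translation":[-1.5,0,0],"spin":0},{"translation":[-3,0,0],"spin":0},{"translation":[-4,0,0],"spin":0},{"translation":[-4,0,0],"spin":0},{"translation":[-2.5,0,0],"spin":0},{"translation":[0,0,0],"spin":0},{"translation":[0,0,0],"spin":0}]'
python3 -c "
from h import *
to([.491,.2935,.18]); print(tool()[0])
S=grab('side','s14')
crop(S,(190,190,310,345),4,'s14c')"
```

```text
time: 27.02
ee_pos: [0.4689, -0.3051, 0.0409]
eef_rot: [0.709, 0.039, -0.702, 0.051]
ft_force: [0.2, -0.8, 1.3]
width: 0.0294
time: 28.02
ee_pos: [0.4671, -0.3018, 0.2058]
eef_rot: [0.709, 0.038, -0.702, 0.052]
ft_force: [0.1, 0.5, -1.1]
width: 0.0297
 delta tool cm [  1.53 -58.78  -9.93] yaw of y -82.68 rows 10
[ 0.46714821 -0.3018212   0.20581819]
```

View pics/s14c.png

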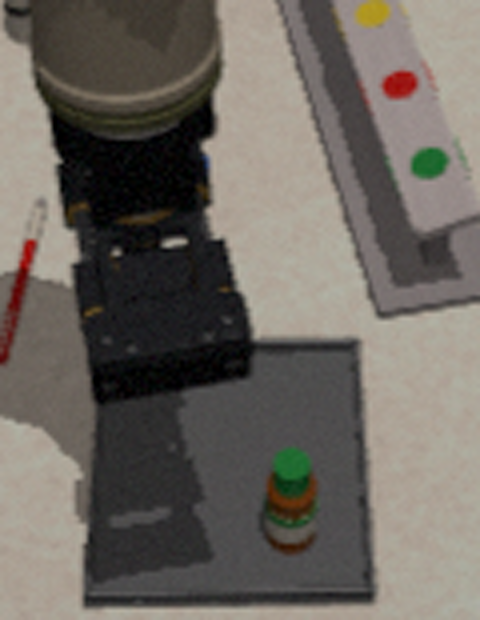

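```bash
python3 -m inch '[{"translation":[0,-2,-0.3],"spin":0},{"translation":[0,-4,-0.7],"spin":0},{"translation":[0,-4.5,-0.75],"spin":0},{"translation":[0,-4.5,-0.75],"spin":0},{"translation":[0,-4.5,-0.75],"spin":0},{"translation":[0,-4.5,-0.75],"spin":0},{"translation":[0,-4.5,-0.75],"spin":0},{"translation":[0,-4.5,-0.75],"spin":0},{"translation":[0,-4.5,-0.75],"spin":0},{"translation":[0,-4.5,-0.75],"spin":0},{"translation":[0,-4.5,-0.75],"spin":0},{"translation":[0,-4,-0.7],"spin":0},{"translation":[0,-3,-0.5],"spin":0},{"translation":[0,-2,-0.3],"spin":0},{"translation":[0,0,0],"spin":0},{"translation":[0,0,0],"spin":0}]'
python3 -c "
from h import *
to([.491,.2935,.12]); print(tool()[0])"
```

```text
time: 30.08
ee_pos: [0.4687, 0.2941, 0.1848]
eef_rot: [-0.702, -0.045, 0.708, -0.056]
ft_force: [-0.6, -0.5, -0.8]
width: 0.0295
 delta tool cm [ 6.46  0.28 -2.26] yaw of y -81.81 rows 2
[0.4687078  0.29410071 0.18477928]
```

```bash
python3 -m inch '[{"translation":[1.5,0.2,-1.2],"spin":0.9},{"translation":[2.5,0.1,-1],"spin":0},{"translation":[1.5,0,0],"spin":0},{"translation":[0,0,0],"spin":0},{"translation":[0,0,0],"spin":0}]'
python3 -c "
from h import *
to([.491,.2935,.107]); print(tool()[0])
S=grab('side','s15')
crop(S,(190,90,290,190),6,'s15c')"
```

```text
time: 30.7
ee_pos: [0.4931, 0.2889, 0.1258]
eef_rot: [-0.703, -0.036, 0.709, -0.049]
ft_force: [-0.1, -0.5, -0.9]
width: 0.0297
 delta tool cm [ 1.87 -0.51  0.14] yaw of y -83.16 rows 1
[0.49311084 0.28893424 0.12577493]
```

View pics/s15c.png

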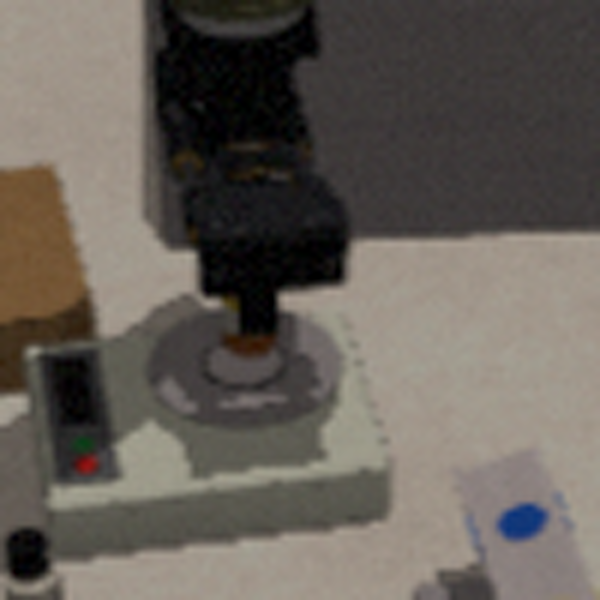

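```bash
python3 -m inch '[{"translation":[0.5,-0.45,0.1],"spin":0},{"translation":[0.5,0,0],"spin":0},{"translation":[0.4,0,0],"spin":0},{"translation":[0,0,0],"spin":0},{"translation":[0,0,0],"spin":0}]'
python3 -c "
from h import *
to([.4915,.2935,.105])"
```

```text
time: 31.38
ee_pos: [0.4916, 0.2939, 0.1121]
eef_rot: [-0.704, -0.036, 0.708, -0.049]
ft_force: [-0.5, 0.4, -1.2]
width: 0.0295
 delta tool cm [0.71 0.03 0.01] yaw of y -83.12 rows 1
```

```bash
python3 -m inch '[{"translation":[0.4,0,0],"spin":0},{"translation":[0.2,0,0],"spin":0},{"translation":[0,0,0],"spin":0},{"translation":[0,0,0],"spin":0}]'
python3 -m inch '[{"translation":[0.15,0,0],"spin":0},{"translation":[0.1,0,0],"spin":0},{"translation":[0,0,0],"spin":0},{"translation":[0,0,0],"spin":0}]'
```

```text
time: 31.88
ee_pos: [0.4917, 0.2937, 0.1058]
eef_rot: [-0.704, -0.036, 0.708, -0.049]
ft_force: [-0.7, -0.9, -1.5]
width: 0.03
time: 32.38
ee_pos: [0.4917, 0.2938, 0.1034]
eef_rot: [-0.704, -0.036, 0.708, -0.049]
ft_force: [-0.2, -0.3, 0.2]
width: 0.0296
```

```bash
python3 -m inch '[{"translation":[0,0,0],"spin":0},{"translation":[0,0,0],"spin":0},{"translation":[0,0,0],"spin":0},{"translation":[0,0,0],"spin":0},{"translation":[0,0,0],"spin":0},{"translation":[0,0,0],"spin":0},{"translation":[0,0,0],"spin":0},{"translation":[0,0,0],"spin":0}]' 0.4
python3 -c "
from h import *
to([.4915,.2935,.1035])
S=grab('side','s16')
crop(S,(190,90,290,190),6,'s16c')"
```

```text
time: 33.38
ee_pos: [0.492, 0.294, 0.1036]
eef_rot: [-0.704, -0.036, 0.708, -0.048]
ft_force: [0.5, 0.4, -0.3]
width: 0.0523
 delta tool cm [0.01 0.04 0.05] yaw of y -83.14 rows 1
```

View pics/s16c.png

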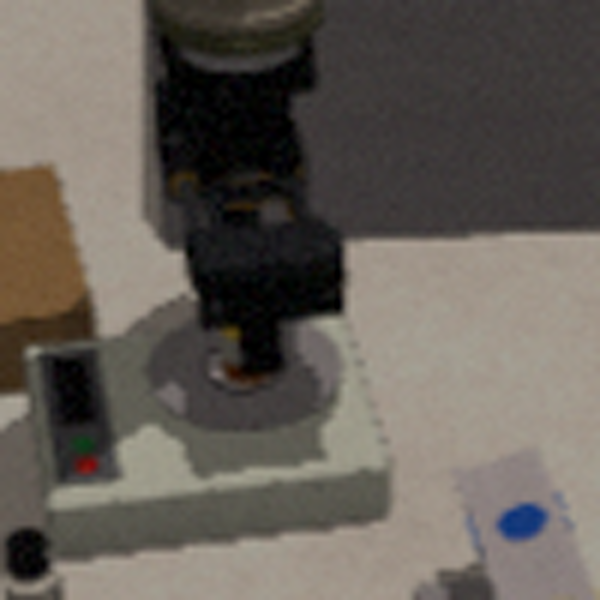

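```bash
python3 -m inch '[{"translation":[0,0,0],"spin":0},{"translation":[0,0,0],"spin":0},{"translation":[0,0,0],"spin":0},{"translation":[0,0,0],"spin":0},{"translation":[0,0,0],"spin":0},{"translation":[0,0,0],"spin":0},{"translation":[0,0,0],"spin":0},{"translation":[0,0,0],"spin":0},{"translation":[0,0,0],"spin":0},{"translation":[0,0,0],"spin":0}]' 0.4
python3 -m inch '[{"translation":[0,0,0],"spin":0},{"translation":[0,0,0],"spin":0},{"translation":[0,0,0],"spin":0},{"translation":[0,0,0],"spin":0},{"translation":[0,0,0],"spin":0},{"translation":[0,0,0],"spin":0},{"translation":[0,0,0],"spin":0}]' 1 10
python3 -m inch '[{"translation":[-0.2,0,0],"spin":0},{"translation":[-0.3,0,0],"spin":0},{"translation":[-1,0,0],"spin":0},{"translation":[-2.5,0,0],"spin":0},{"translation":[-3,0,0],"spin":0},{"translation":[-3,0,0],"spin":0},{"translation":[-2,0,0],"spin":0},{"translation":[0,0,0],"spin":0},{"translation":[0,0,0],"spin":0}]'
python3 -c "
from h import *
to([.634,.0465,.18])
S=grab('side','s17');print(tool()[1].as_matrix().round(3))
crop(S,(190,90,290,190),6,'s17c')"
```

```text
time: 34.67
ee_pos: [0.4919, 0.2939, 0.1036]
eef_rot: [-0.704, -0.036, 0.708, -0.048]
ft_force: [0.5, 1.4, 0.2]
width: 0.0522
time: 35.55
ee_pos: [0.492, 0.2939, 0.1036]
eef_rot: [-0.704, -0.036, 0.708, -0.048]
ft_force: [0.2, 0.5, 0.7]
width: 0.0297
time: 36.67
ee_pos: [0.4918, 0.2963, 0.2299]
eef_rot: [-0.704, -0.037, 0.708, -0.049]
ft_force: [-0.3, -0.2, -2.1]
width: 0.0297
 delta tool cm [  5.37  26.42 -11.14] yaw of y -83.09 rows 5
[[-0.004  0.12  -0.993]
 [-0.017 -0.993 -0.12 ]
 [-1.     0.017  0.006]]
```

View pics/s17c.png

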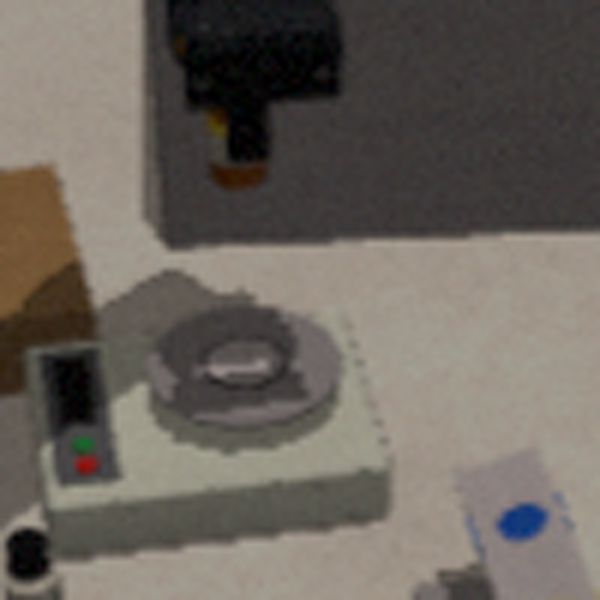

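```bash
python3 -m inch '[{"translation":[0,2,-0.8],"spin":0},{"translation":[0,4,-1.7],"spin":0},{"translation":[0,4,-1.7],"spin":0},{"translation":[0,4,-1.7],"spin":0},{"translation":[0,4,-1.7],"spin":0},{"translation":[0,4,-1.7],"spin":0},{"translation":[0,2.5,-1.1],"spin":0},{"translation":[0,0.8,-0.4],"spin":0},{"translation":[0,0,0],"spin":0},{"translation":[0,0,0],"spin":0}]'
python3 -c "
from h import *
to([.634,.0465,.16]);print(tool()[1].as_matrix().round(3))"
```

```text
time: 37.98
ee_pos: [0.6293, 0.053, 0.2236]
eef_rot: [-0.699, -0.039, 0.712, -0.051]
ft_force: [0.0, -0.3, -0.8]
width: 0.0298
 delta tool cm [ 6.36  0.6  -0.51] yaw of y -82.72 rows 2
[[-0.017  0.127 -0.992]
 [-0.018 -0.992 -0.126]
 [-1.     0.016  0.02 ]]
```

```bash
python3 -m inch '[{"translation":[2,0.4,-0.4],"spin":0},{"translation":[2.5,0.2,-0.2],"spin":0},{"translation":[1.5,0,0],"spin":0},{"translation":[0,0,0],"spin":0},{"translation":[0,0,0],"spin":0}]'
python3 -c "
from h import *
to([.6335,.0465,.132]);print(tool()[0])
S=grab('side','s18');T=grab('top','t18');
crop(S,(240,130,340,230),6,'s18c');crop(T,(210,130,330,230),6,'t18c')"
```

```text
time: 38.6
ee_pos: [0.6339, 0.0497, 0.1595]
eef_rot: [-0.699, -0.041, 0.712, -0.053]
ft_force: [0.6, 0.5, 0.1]
width: 0.0296
 delta tool cm [2.76 0.27 0.03] yaw of y -82.43 rows 1
[0.63394669 0.04969169 0.15952054]
```

View pics/s18c.png

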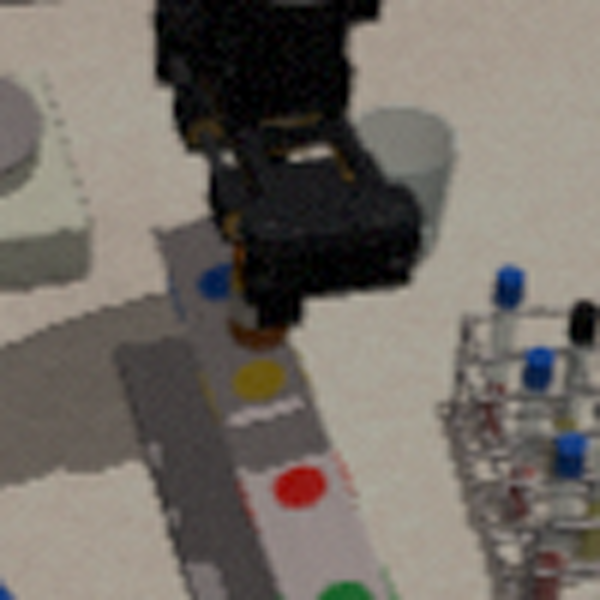

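View pics/t18c.png

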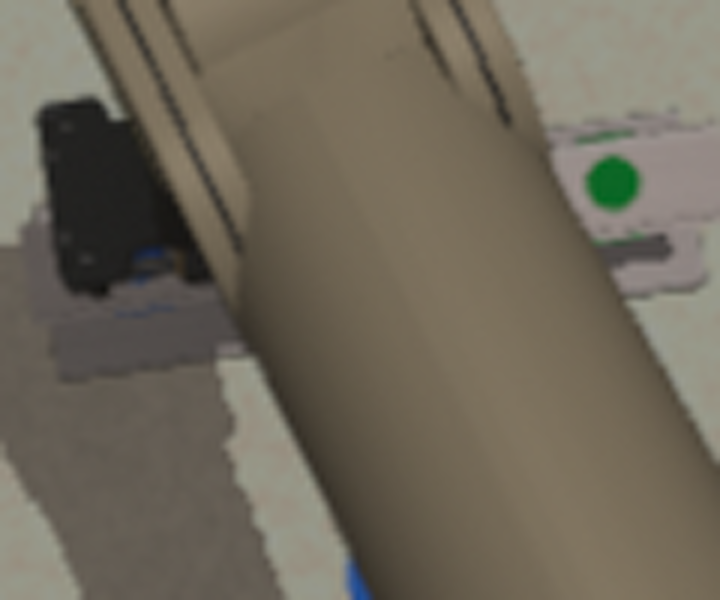

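```bash
python3 -c "
from h import *
f=lambda p:((proj('side',p)-[240,130])*6).round(1)
print('vial base c',f([.634,.0497,.1213]),'front',f([.6345,.0349,.1213]), 'spot',f([.634,.0465,.09]))"
```

```text
vial base c [259.5 330.2] front [264.4 350.8] spot [257.4 383.1]
```

```bash
python3 -m inch '[{"translation":[1,0.3,0],"spin":0},{"translation":[0.8,0,0],"spin":0},{"translation":[0.3,0,0],"spin":0},{"translation":[0,0,0],"spin":0},{"translation":[0,0,0],"spin":0}]'
python3 -c "
from h import *
to([.6343,.0465,.132]);print(tool()[0])"
```

```text
time: 39.33
ee_pos: [0.6345, 0.0459, 0.1382]
eef_rot: [-0.699, -0.04, 0.712, -0.052]
ft_force: [-0.4, -0.1, -1.5]
width: 0.0298
 delta tool cm [ 0.62 -0.07  0.  ] yaw of y -82.46 rows 1
[0.6345303  0.04593851 0.13817992]
```

```bash
python3 -m inch '[{"translation":[0.3,-0.06,0],"spin":0},{"translation":[0.1,0,0],"spin":0},{"translation":[0,0,0],"spin":0},{"translation":[0,0,0],"spin":0}]'
python3 -m inch '[{"translation":[0.15,0,0],"spin":0},{"translation":[0,0,0],"spin":0},{"translation":[0,0,0],"spin":0}]'
python3 -m inch '[{"translation":[0.1,0,0],"spin":0},{"translation":[0,0,0],"spin":0},{"translation":[0,0,0],"spin":0}]'
```

```text
time: 39.83
ee_pos: [0.6345, 0.0466, 0.1343]
eef_rot: [-0.7, -0.041, 0.711, -0.052]
ft_force: [-0.1, 0.5, -0.8]
width: 0.0297
time: 40.2
ee_pos: [0.6346, 0.0466, 0.1327]
eef_rot: [-0.7, -0.04, 0.711, -0.052]
ft_force: [0.4, 0.5, -1.1]
width: 0.0295
time: 40.58
ee_pos: [0.6346, 0.0466, 0.1317]
eef_rot: [-0.7, -0.04, 0.711, -0.052]
ft_force: [-0.2, -1.2, -1.7]
width: 0.0297
```

```bash
python3 -m inch '[{"translation":[0.1,0,0],"spin":0},{"translation":[0,0,0],"spin":0},{"translation":[0,0,0],"spin":0}]'
python3 -m inch '[{"translation":[0.1,0,0],"spin":0},{"translation":[0,0,0],"spin":0},{"translation":[0,0,0],"spin":0}]'
```

```text
time: 40.95
ee_pos: [0.6347, 0.0467, 0.1315]
eef_rot: [-0.7, -0.04, 0.711, -0.053]
ft_force: [-0.9, -1.2, 0.8]
width: 0.0296
time: 41.32
ee_pos: [0.6347, 0.0467, 0.1314]
eef_rot: [-0.7, -0.04, 0.711, -0.053]
ft_force: [-2.0, 0.5, 1.6]
width: 0.0299
```

```bash
python3 -m inch '[{"translation":[0,0,0],"spin":0},{"translation":[0,0,0],"spin":0},{"translation":[0.05,0,0.12],"spin":0},{"translation":[0.05,0,0.12],"spin":0},{"translation":[0.05,0,0.12],"spin":0},{"translation":[0,0,0],"spin":0},{"translation":[0,0,0],"spin":0}]' 1 4
python3 -c "
from h import *
S=grab('side','s19');
crop(S,(250,150,320,210),10,'s19c')"
```

```text
time: 42.2
ee_pos: [0.6311, 0.0464, 0.1294]
eef_rot: [-0.7, -0.041, 0.711, -0.052]
ft_force: [-0.1, 0.1, 1.2]
width: 0.0293
```

View pics/s19c.png

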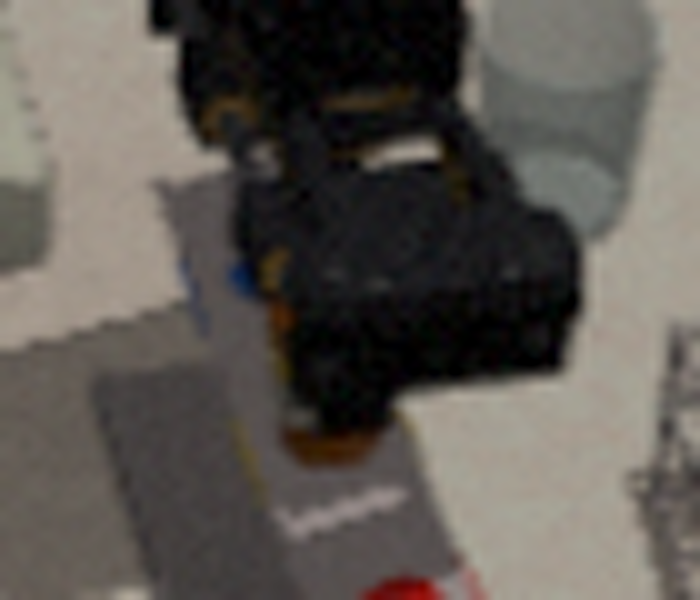

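```bash
python3 -m inch '[{"translation":[0.05,0,0.13],"spin":0},{"translation":[0.06,0,0.13],"spin":0},{"translation":[0.06,0,0.13],"spin":0},{"translation":[0,0,0],"spin":0},{"translation":[0,0,0],"spin":0}]' 1 4
python3 -c "
from h import *
to([.6249,.0454,.1264])
S=grab('side','s20');
crop(S,(250,150,320,210),10,'s20c')"
```

```text
time: 42.88
ee_pos: [0.627, 0.0457, 0.1275]
eef_rot: [-0.7, -0.04, 0.711, -0.052]
ft_force: [0.5, -0.5, -0.9]
width: 0.0298
 delta tool cm [ 0.11 -0.    0.21] yaw of y -82.45 rows 1
```

View pics/s20c.png

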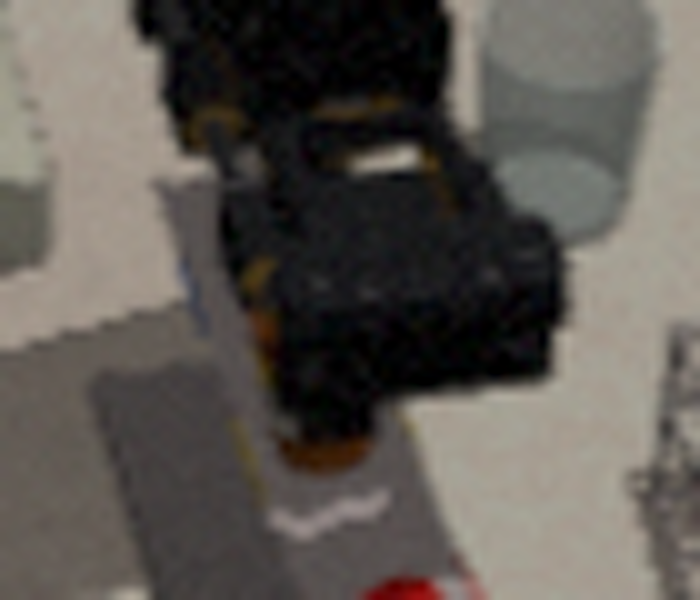

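```bash
python3 -m inch '[{"translation":[0.08,0,0.13],"spin":0},{"translation":[0.08,0,0.12],"spin":0},{"translation":[0,0,0],"spin":0},{"translation":[0,0,0],"spin":0}]' 1 4
python3 -m inch '[{"translation":[0.08,0,0],"spin":0},{"translation":[0,0,0],"spin":0},{"translation":[0,0,0],"spin":0}]' 1 4
python3 -c "
from h import *
to([.6249,.0454,.1264])
S=grab('side','s21');
crop(S,(250,150,320,210),10,'s21c')"
```

```text
time: 43.42
ee_pos: [0.6244, 0.0453, 0.1259]
eef_rot: [-0.7, -0.04, 0.711, -0.052]
ft_force: [0.9, -0.3, -0.3]
width: 0.0299
time: 43.8
ee_pos: [0.6245, 0.0451, 0.1256]
eef_rot: [-0.7, -0.04, 0.711, -0.053]
ft_force: [-0.0, -0.3, 1.0]
width: 0.0299
 delta tool cm [-0.08 -0.02 -0.04] yaw of y -82.47 rows 1
```

View pics/s21c.png

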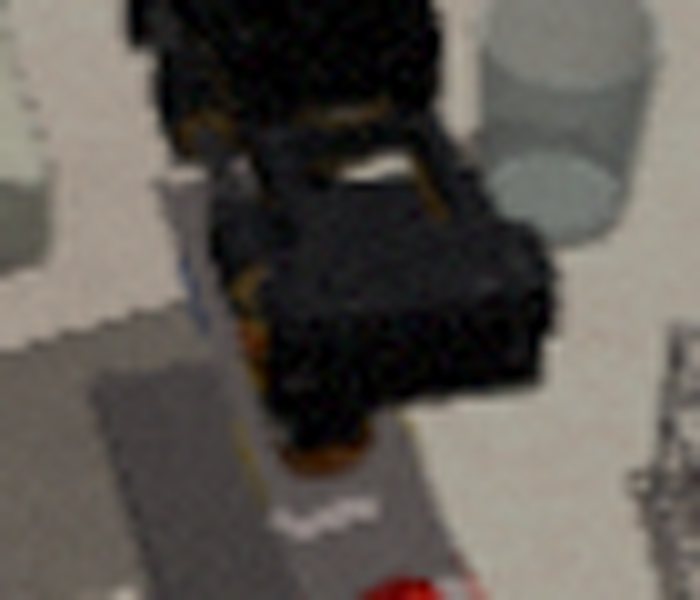

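```bash
python3 -m inch '[{"translation":[0,0,0],"spin":0},{"translation":[0,0,0],"spin":0},{"translation":[0,0,0],"spin":0},{"translation":[0,0,0],"spin":0}]' 0.62 3
python3 -c "
from h import *
S=grab('side','s22');
crop(S,(250,150,320,210),10,'s22c')"
```

```text
time: 44.35
ee_pos: [0.6242, 0.0451, 0.1249]
eef_rot: [-0.7, -0.04, 0.711, -0.053]
ft_force: [-0.6, -0.2, 0.2]
width: 0.0332
```

View pics/s22c.png

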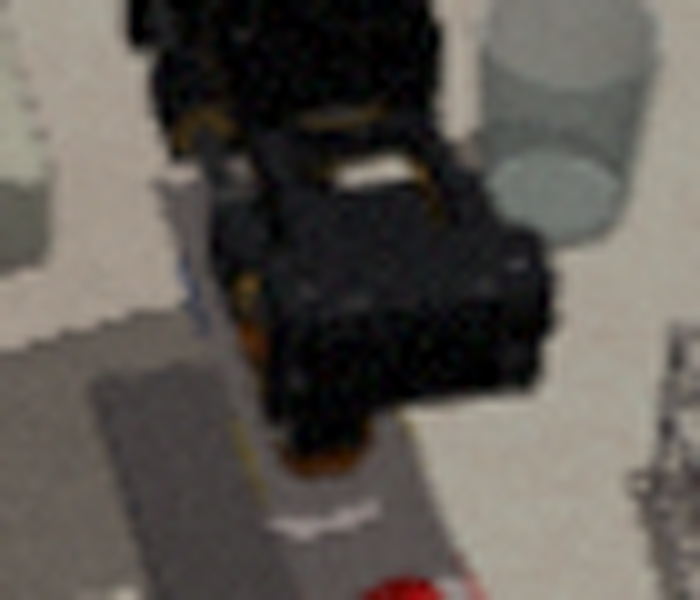

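Held loosely, the vial stays put. Opening further and rising.

```bash
python3 -m inch '[{"translation":[0,0,0],"spin":0},{"translation":[0,0,0],"spin":0},{"translation":[0,0,0],"spin":0},{"translation":[0,0,0],"spin":0},{"translation":[0,0,0],"spin":0}]' 0.35
python3 -m inch '[{"translation":[-1,0,0],"spin":0},{"translation":[-2,0,0],"spin":0},{"translation":[-4,0,0],"spin":0},{"translation":[-4,0,0],"spin":0},{"translation":[-2,0,0],"spin":0},{"translation":[0,0,0],"spin":0},{"translation":[0,0,0],"spin":0}]'
python3 -c "
from h import *
to([.5435,-.317,.22])
S=grab('side','s23');
crop(S,(220,110,320,260),5,'s23c')"
```

```text
time: 45.02
ee_pos: [0.6242, 0.0451, 0.1249]
eef_rot: [-0.7, -0.04, 0.711, -0.053]
ft_force: [0.6, -0.3, 0.1]
width: 0.056
time: 45.9
ee_pos: [0.6263, 0.0485, 0.2659]
eef_rot: [-0.702, -0.041, 0.709, -0.053]
ft_force: [0.9, -0.0, -0.0]
width: 0.0567
 delta tool cm [ 5.31 35.06 12.97] yaw of y -82.41 rows 7
```

View pics/s23c.png

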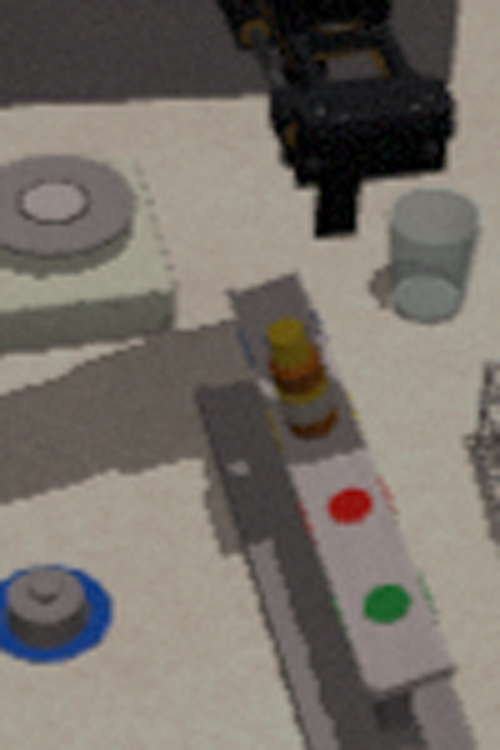

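```bash
python3 -m inch '[{"translation":[0,2,0.8],"spin":0},{"translation":[0,4,1.5],"spin":0},{"translation":[0,4,1.5],"spin":0},{"translation":[0,4,1.5],"spin":0},{"translation":[0,4,1.5],"spin":0},{"translation":[0,4,1.5],"spin":0},{"translation":[1,4,1.5],"spin":0},{"translation":[1,4,1.5],"spin":0},{"translation":[1,2.5,1],"spin":0},{"translation":[1,1,0.4],"spin":0},{"translation":[0,0,0],"spin":0},{"translation":[0,0,0],"spin":0}]' 0.1
python3 -c "
from h import *
to([.5435,-.318,.13]); print(tool()[0])"
```

```text
time: 47.45
ee_pos: [0.5374, -0.3088, 0.22]
eef_rot: [-0.696, -0.045, 0.715, -0.051]
ft_force: [0.1, 0.2, 1.0]
width: 0.0783
 delta tool cm [ 8.99  0.94 -0.71] yaw of y -82.15 rows 2
[ 0.53742171 -0.30877697  0.21997926]
```

```bash
python3 -m inch '[{"translation":[2.5,0.5,-0.3],"spin":0.5},{"translation":[3,0.4,-0.3],"spin":0},{"translation":[2.5,0,0],"spin":0},{"translation":[0,0,0],"spin":0},{"translation":[0,0,0],"spin":0}]' 0.1
python3 -c "
from h import *
to([.5435,-.318,.042]); print(tool()[0])
S=grab('side','s24')
crop(S,(190,240,310,355),5,'s24c')"
```

```text
time: 48.08
ee_pos: [0.5476, -0.3111, 0.1424]
eef_rot: [-0.698, -0.045, 0.712, -0.052]
ft_force: [0.7, 0.2, 1.1]
width: 0.0784
 delta tool cm [10.05  0.54  0.3 ] yaw of y -82.12 rows 2
[ 0.54761271 -0.31112233  0.14238443]
```

View pics/s24c.png

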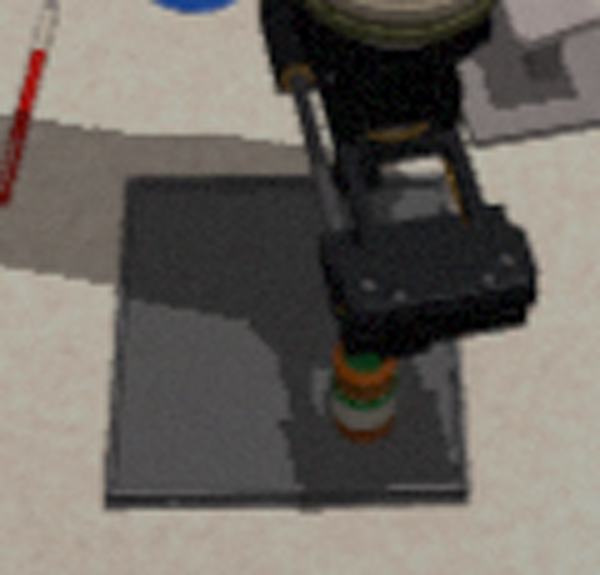

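```bash
python3 -m inch '[{"translation":[1,0.5,0.4],"spin":0.5},{"translation":[1,0,0],"spin":0},{"translation":[0,0,0],"spin":0},{"translation":[0,0,0],"spin":0}]' 0.1
python3 -c "
from h import *
to([.5435,-.318,.042]); print(tool()[0])"
```

```text
time: 48.62
ee_pos: [0.5442, -0.3177, 0.1229]
eef_rot: [-0.699, -0.041, 0.712, -0.049]
ft_force: [-1.3, 0.2, -0.1]
width: 0.0783
 delta tool cm [ 8.09 -0.06 -0.08] yaw of y -82.68 rows 2
[ 0.54420965 -0.31770736  0.12286028]
```

```bash
python3 -m inch '[{"translation":[1.5,0,-0.1],"spin":0},{"translation":[2,0,0],"spin":0},{"translation":[1.5,0,0],"spin":0},{"translation":[0,0,0],"spin":0},{"translation":[0,0,0],"spin":0}]' 0.1
python3 -c "
from h import *
to([.5435,-.318,.042]); print(tool()[0])
S=grab('side','s25')
crop(S,(190,240,310,355),5,'s25c')"
```

```text
time: 49.25
ee_pos: [0.5439, -0.3178, 0.0682]
eef_rot: [-0.699, -0.042, 0.712, -0.049]
ft_force: [-0.1, 0.4, -0.2]
width: 0.0781
 delta tool cm [ 2.62 -0.01 -0.01] yaw of y -82.66 rows 1
[ 0.54393005 -0.31777238  0.06822632]
```

View pics/s25c.png

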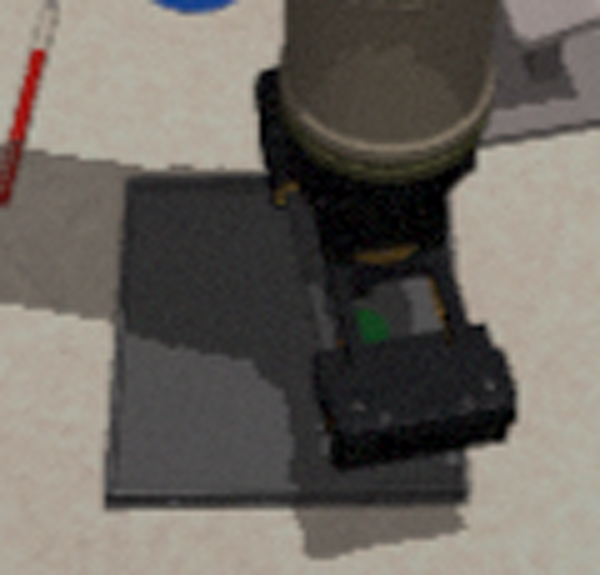

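```bash
python3 -c "
from h import *
t,q=tool();m=q.as_matrix();print(m.round(3))
f=lambda p:((proj('side',p)-[190,240])*5).round(1)
for h in (0,.03,.06,.1): print(h,f(t-m[:,0]*h))
print('tip',f(t+m[:,1]*.053+m[:,0]*.0), 'vial cap',f([.5435,-.318,.079]))
t2=np.array([.4684,-.3049,.04])
for h in (0,.03,.06,.1): print(h,f(t2+[0,0,h]))
"
```

```text
[[-0.019  0.128 -0.992]
 [-0.012 -0.992 -0.127]
 [-1.     0.009  0.02 ]]
0 [365.6 350.3]
0.03 [367.7 312.8]
0.06 [369.8 273.6]
0.1 [372.8 218.8]
tip [391.6 453.2] vial cap [365.2 337.8]
0 [202.5 370.2]
0.03 [199.9 334.8]
0.06 [197.3 297.8]
0.1 [193.6 246. ]
```

```bash
python3 -m inch '[{"translation":[1.2,0,-0.05],"spin":0},{"translation":[1,0,0],"spin":0},{"translation":[0.3,0,0],"spin":0},{"translation":[0,0,0],"spin":0},{"translation":[0,0,0],"spin":0}]' 0.1
python3 -c "
from h import *
to([.5443,-.318,.042]); print(tool()[0])
S=grab('side','s26')
crop(S,(190,240,310,355),5,'s26c')"
```

```text
time: 49.92
ee_pos: [0.5443, -0.3183, 0.0422]
eef_rot: [-0.699, -0.041, 0.712, -0.049]
ft_force: [0.4, -0.1, 0.3]
width: 0.0785
 delta tool cm [ 0.02 -0.03 -0.  ] yaw of y -82.67 rows 1
[ 0.54430283 -0.31826332  0.04223875]
```

View pics/s26c.png

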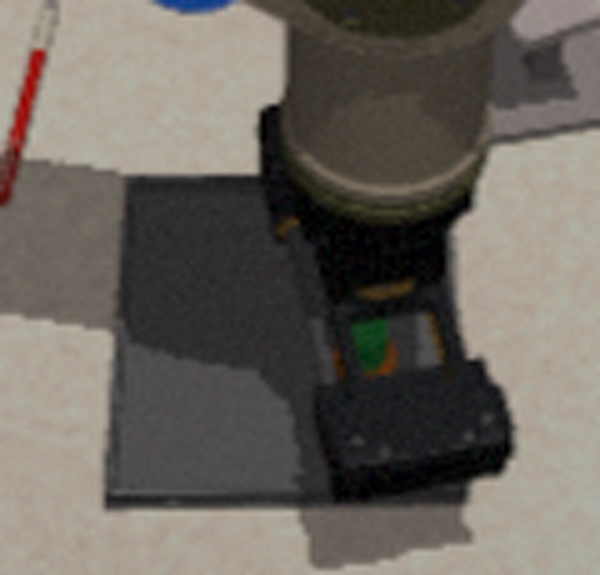

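```bash
python3 -c "
from h import *
t,q=tool();m=q.as_matrix();m2=R.from_quat([.709,.039,-.702,.051]).as_matrix();t2=np.array([.4689,-.3051,.0409])
f=lambda p:((proj('side',p)-[190,240])*5).round(1)
for h in (.04,.06,.08,.1):
  for y in (0.02,.05): print(h,y,'G',f(t-m[:,0]*h+m[:,1]*y),'Y',f(t2-m2[:,0]*h+m2[:,1]*y))
print(m2[:,0])
print('capG',f([.5435,-.318,.079]),'capY',f([.4689,-.305,.079]))
"
```

```text
0.04 0.02 G [378.3 371.2] Y [206.1 358. ]
0.04 0.05 G [393.4 430.4] Y [217.1 416.2]
0.06 0.02 G [379.8 346. ] Y [203.9 332.7]
0.06 0.05 G [395.2 405.5] Y [215.  391.2]
0.08 0.02 G [381.4 320.1] Y [201.6 306.7]
0.08 0.05 G [397.  379.8] Y [212.8 365.4]
0.1 0.02 G [383.  293.4] Y [199.3 279.9]
0.1 0.05 G [398.9 353.3] Y [210.5 338.8]
[ 0.01096131 -0.01630841 -0.99980692]
capG [365.2 337.8] capY [200.3 324. ]
```

```bash
python3 -m inch '[{"translation":[0.1,0,0.12],"spin":0},{"translation":[0,0,0],"spin":0},{"translation":[0,0,0],"spin":0}]' 0.1
python3 -m inch '[{"translation":[0,0,0],"spin":0},{"translation":[0,0,0],"spin":0},{"translation":[0,0,0],"spin":0},{"translation":[0,0,0],"spin":0},{"translation":[0,0,0],"spin":0},{"translation":[0,0,0],"spin":0},{"translation":[0,0,0],"spin":0},{"translation":[0,0,0],"spin":0}]' 1 12
python3 -m inch '[{"translation":[-0.5,0,0],"spin":0},{"translation":[-1.5,0,0],"spin":0},{"translation":[-3,0,0],"spin":0},{"translation":[-4,0,0],"spin":0},{"translation":[-4,0,0],"spin":0},{"translation":[-2.5,0,0],"spin":0},{"translation":[0,0,0],"spin":0},{"translation":[0,0,0],"spin":0}]'
python3 -c "
from h import *
to([.491,.2935,.20]); print(tool()[0])
S=grab('side','s27')
crop(S,(190,140,310,340),3,'s27c')"
```

```text
time: 50.35
ee_pos: [0.5433, -0.3187, 0.0418]
eef_rot: [-0.699, -0.041, 0.712, -0.049]
ft_force: [-0.1, 0.2, 0.1]
width: 0.0781
time: 51.35
ee_pos: [0.5434, -0.3184, 0.0418]
eef_rot: [-0.699, -0.041, 0.712, -0.049]
ft_force: [-0.4, 0.4, 0.4]
width: 0.0299
time: 52.35
ee_pos: [0.546, -0.316, 0.2068]
eef_rot: [-0.7, -0.041, 0.711, -0.05]
ft_force: [-0.2, 0.7, -1.9]
width: 0.0296
 delta tool cm [ -0.09 -61.16  -2.36] yaw of y -82.63 rows 11
[ 0.54603905 -0.31603675  0.20679645]
```

View pics/s27c.png

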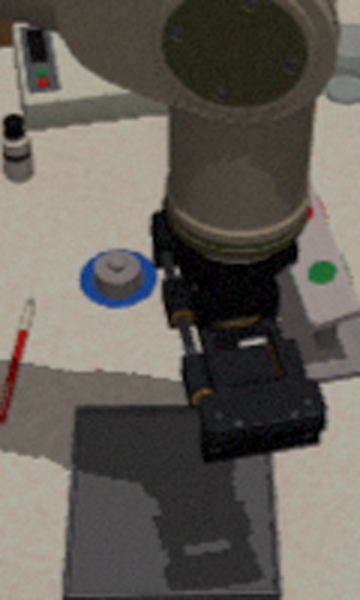

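```bash
python3 -m inch '[{"translation":[-0.3,-2,0.3],"spin":0},{"translation":[-0.3,-4,0.3],"spin":0},{"translation":[0,-4.5,0],"spin":0},{"translation":[0,-4.5,0],"spin":0},{"translation":[0,-4.5,0],"spin":0},{"translation":[0,-4.5,0],"spin":0},{"translation":[0,-4.5,0],"spin":0},{"translation":[0,-4.5,0],"spin":0},{"translation":[0,-4.5,-0.3],"spin":0},{"translation":[0,-4.5,-0.5],"spin":0},{"translation":[0,-4.5,-0.5],"spin":0},{"translation":[0,-4.5,-0.5],"spin":0},{"translation":[0,-3.5,-0.5],"spin":0},{"translation":[0,-2,-0.3],"spin":0},{"translation":[0,0,0],"spin":0},{"translation":[0,0,0],"spin":0}]'
python3 -c "
from h import *
to([.491,.2935,.12]); print(tool()[0])"
```

```text
time: 54.4
ee_pos: [0.4705, 0.2766, 0.196]
eef_rot: [-0.693, -0.044, 0.717, -0.055]
ft_force: [0.7, -0.0, -1.1]
width: 0.0296
 delta tool cm [ 7.5  -1.48 -2.53] yaw of y -81.95 rows 2
[0.47045238 0.27662736 0.19604273]
```

```bash
python3 -m inch '[{"translation":[2,-0.8,-1.3],"spin":0.9},{"translation":[2.5,-0.6,-1.1],"spin":0},{"translation":[1.8,0,0],"spin":0},{"translation":[0,0,0],"spin":0},{"translation":[0,0,0],"spin":0}]'
python3 -c "
from h import *
to([.491,.2935,.107]); print(tool()[0],tool()[1].as_matrix()[:,0])
S=grab('side','s28')
crop(S,(190,90,290,190),6,'s28c')"
```

```text
time: 55.02
ee_pos: [0.4914, 0.2875, 0.1312]
eef_rot: [-0.695, -0.035, 0.717, -0.048]
ft_force: [-0.8, 0.7, -0.9]
width: 0.0296
 delta tool cm [ 2.41 -0.64 -0.11] yaw of y -83.22 rows 1
[0.49141467 0.28749337 0.13123827] [-0.03044405 -0.02065665 -0.999323  ]
```

View pics/s28c.png

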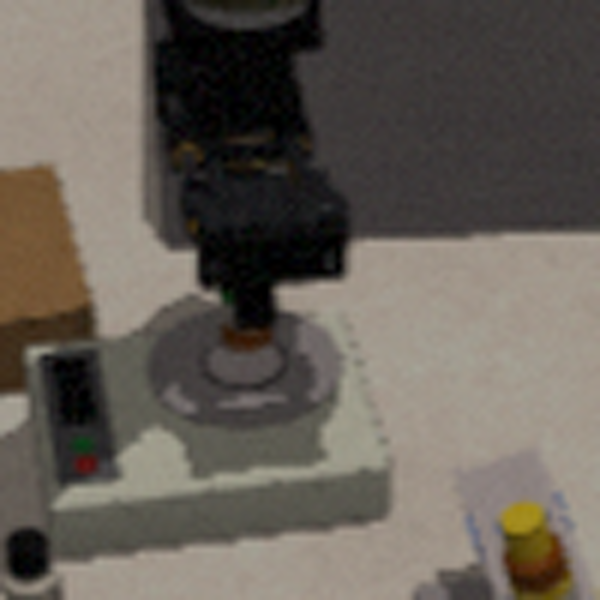

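```bash
python3 -m inch '[{"translation":[0.6,-0.6,-0.1],"spin":0},{"translation":[0.8,0,0],"spin":0},{"translation":[0.4,0,0],"spin":0},{"translation":[0,0,0],"spin":0},{"translation":[0,0,0],"spin":0}]'
python3 -c "
from h import *
to([.491,.2935,.106])"
```

```text
time: 55.7
ee_pos: [0.4914, 0.2939, 0.1131]
eef_rot: [-0.695, -0.035, 0.716, -0.048]
ft_force: [0.8, -0.2, -0.9]
width: 0.0298
 delta tool cm [0.71 0.02 0.02] yaw of y -83.21 rows 1
```

```bash
python3 -m inch '[{"translation":[0.4,0,0],"spin":0},{"translation":[0.2,0,0],"spin":0},{"translation":[0,0,0],"spin":0},{"translation":[0,0,0],"spin":0}]'
python3 -m inch '[{"translation":[0.15,0,0],"spin":0},{"translation":[0.1,0,0],"spin":0},{"translation":[0,0,0],"spin":0},{"translation":[0,0,0],"spin":0}]'
```

```text
time: 56.2
ee_pos: [0.4914, 0.2937, 0.1069]
eef_rot: [-0.695, -0.035, 0.716, -0.048]
ft_force: [-0.2, -0.5, -0.7]
width: 0.0297
time: 56.7
ee_pos: [0.4914, 0.2937, 0.1045]
eef_rot: [-0.695, -0.035, 0.716, -0.048]
ft_force: [-0.4, 0.1, 0.4]
width: 0.0297
```

```bash
python3 -m inch '[{"translation":[0.08,0,0],"spin":0},{"translation":[0,0,0],"spin":0},{"translation":[0,0,0],"spin":0}]'
python3 -m inch '[{"translation":[0,0,0],"spin":0},{"translation":[0,0,0],"spin":0},{"translation":[0,0,0],"spin":0},{"translation":[0,0,0],"spin":0}]' 0.6
python3 -m inch '[{"translation":[0,0,0],"spin":0},{"translation":[0,0,0],"spin":0},{"translation":[0,0,0],"spin":0},{"translation":[0,0,0],"spin":0},{"translation":[0,0,0],"spin":0},{"translation":[0,0,0],"spin":0},{"translation":[0,0,0],"spin":0},{"translation":[0,0,0],"spin":0},{"translation":[0,0,0],"spin":0},{"translation":[0,0,0],"spin":0},{"translation":[0,0,0],"spin":0},{"translation":[0,0,0],"spin":0},{"translation":[0,0,0],"spin":0},{"translation":[0,0,0],"spin":0},{"translation":[0,0,0],"spin":0},{"translation":[0,0,0],"spin":0},{"translation":[0,0,0],"spin":0}]' 0.4
python3 -c "
from h import *
to([.4915,.2935,.1035])
S=grab('side','s29')
crop(S,(190,90,290,190),6,'s29c');crop(S,(190,200,290,270),6,'s29d')"
```

```text
time: 57.08
ee_pos: [0.4914, 0.2938, 0.1037]
eef_rot: [-0.695, -0.035, 0.716, -0.048]
ft_force: [-0.7, -0.1, 0.2]
width: 0.0296
time: 57.58
ee_pos: [0.4915, 0.2938, 0.1038]
eef_rot: [-0.696, -0.035, 0.716, -0.048]
ft_force: [0.1, -0.3, -0.5]
width: 0.0347
time: 59.7
ee_pos: [0.4916, 0.2939, 0.1039]
eef_rot: [-0.696, -0.035, 0.716, -0.048]
ft_force: [-0.4, -0.2, 0.2]
width: 0.0522
 delta tool cm [0.04 0.03 0.01] yaw of y -83.23 rows 1
```

View pics/s29c.png

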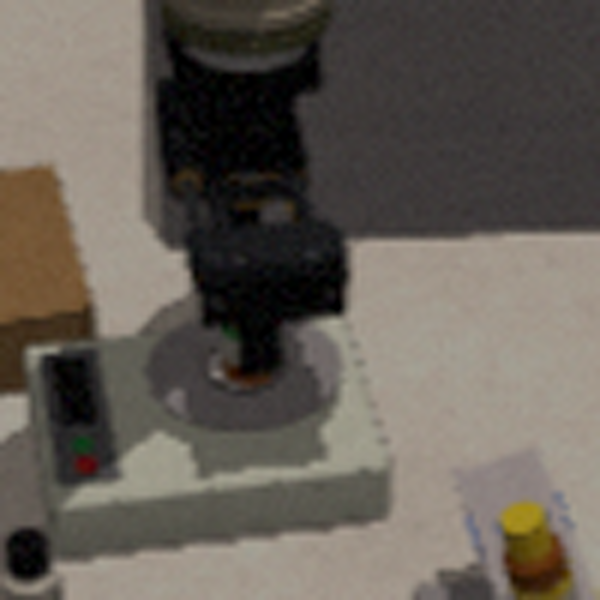

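View pics/s29d.png

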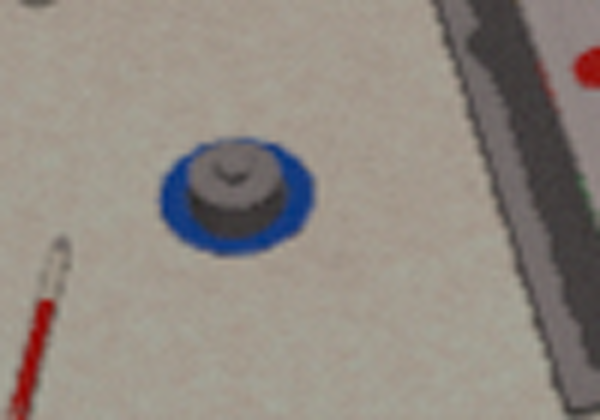

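```bash
python3 -m inch '[{"translation":[0,0,0],"spin":0},{"translation":[0,0,0],"spin":0},{"translation":[0,0,0],"spin":0},{"translation":[0,0,0],"spin":0},{"translation":[0,0,0],"spin":0},{"translation":[0,0,0],"spin":0},{"translation":[0,0,0],"spin":0}]' 1 10
python3 -m inch '[{"translation":[-0.2,0,0],"spin":0},{"translation":[-0.3,0,0],"spin":0},{"translation":[-1,0,0],"spin":0},{"translation":[-2.5,0,0],"spin":0},{"translation":[-3.5,0,0],"spin":0},{"translation":[-4,0,0],"spin":0},{"translation":[-3,0,0],"spin":0},{"translation":[0,0,0],"spin":0},{"translation":[0,0,0],"spin":0}]'
python3 -c "
from h import *
to([.654,-.102,.18])
S=grab('side','s30')
crop(S,(190,70,290,190),5,'s30c')"
```

```text
time: 60.62
ee_pos: [0.4916, 0.2938, 0.1039]
eef_rot: [-0.696, -0.035, 0.716, -0.048]
ft_force: [0.1, -0.7, 0.2]
width: 0.0299
time: 61.75
ee_pos: [0.4949, 0.297, 0.256]
eef_rot: [-0.696, -0.036, 0.716, -0.048]
ft_force: [-0.3, 0.6, -1.7]
width: 0.0298
 delta tool cm [  7.94  41.38 -11.29] yaw of y -83.16 rows 8
```

View pics/s30c.png

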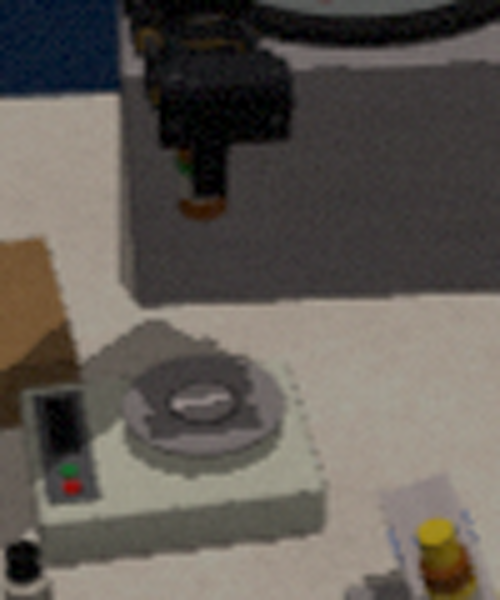

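```bash
python3 -m inch '[{"translation":[-0.1,2,0.2],"spin":0},{"translation":[-0.1,4,0.3],"spin":0},{"translation":[-0.1,4.5,0],"spin":0},{"translation":[-0.1,4.5,0],"spin":0},{"translation":[-0.1,4.5,0],"spin":0},{"translation":[-0.1,4.5,-0.5],"spin":0},{"translation":[-0.1,4.5,-1.5],"spin":0},{"translation":[-0.1,4.5,-2],"spin":0},{"translation":[-0.1,4,-2.5],"spin":0},{"translation":[0,2,-2.5],"spin":0},{"translation":[0,1,-1.5],"spin":0},{"translation":[0,0.3,-0.5],"spin":0},{"translation":[0,0,0],"spin":0},{"translation":[0,0,0],"spin":0}]'
python3 -c "
from h import *
to([.654,-.102,.16]);print(tool()[0],tool()[1].as_matrix()[:,0])"
```

```text
time: 63.55
ee_pos: [0.6453, -0.104, 0.2523]
eef_rot: [-0.688, -0.037, 0.723, -0.049]
ft_force: [0.4, 0.2, -0.8]
width: 0.0299
 delta tool cm [ 9.17 -0.23 -1.37] yaw of y -83.01 rows 2
[ 0.64528354 -0.10403182  0.25232113] [-0.04959093 -0.02062352 -0.99855666]
```

```bash
python3 -m inch '[{"translation":[2.5,-0.1,-0.8],"spin":0},{"translation":[3,-0.1,-0.8],"spin":0},{"translation":[2.5,0,0],"spin":0},{"translation":[0,0,0],"spin":0},{"translation":[0,0,0],"spin":0}]'
python3 -c "
from h import *
to([.6554,-.1018,.145]);print(tool()[0])
S=grab('side','s31')
crop(S,(250,170,350,270),6,'s31c')
f=lambda p:((proj('side',p)-[250,170])*6).round(1)
t,q=tool();m=q.as_matrix()
print('base',f(t+m[:,0]*.0385),'front',f(t+m[:,0]*.0385+np.array([0,-.015,0])),'spot',f([.654,-.102,.09]), 'meas spot',(296.9-250)*6,(230.2-170)*6)"
```

```text
time: 64.18
ee_pos: [0.6563, -0.0994, 0.1734]
eef_rot: [-0.689, -0.037, 0.722, -0.051]
ft_force: [-0.5, 0.3, 0.1]
width: 0.0298
 delta tool cm [ 2.84  0.18 -0.02] yaw of y -82.85 rows 1
[ 0.6562954 -0.0994305  0.1733739]
base [291.8 294.4] front [297.1 319.7] spot [284.1 367.9] meas spot 281.39999999999986 361.19999999999993
```

View pics/s31c.png

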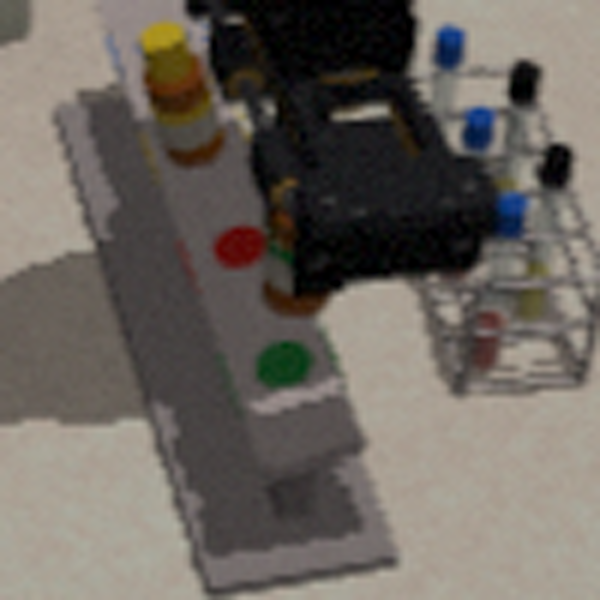

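```bash
python3 -m inch '[{"translation":[1,0.2,0.1],"spin":0},{"translation":[1,0,0],"spin":0},{"translation":[0.7,0,0],"spin":0},{"translation":[0,0,0],"spin":0},{"translation":[0,0,0],"spin":0}]'
python3 -c "
from h import *
to([.6542,-.102,.135]);print(tool()[0])"
```

```text
time: 64.85
ee_pos: [0.6547, -0.1025, 0.1462]
eef_rot: [-0.69, -0.037, 0.721, -0.051]
ft_force: [-0.7, 0.9, -0.9]
width: 0.0298
 delta tool cm [ 1.12 -0.07 -0.01] yaw of y -82.87 rows 1
[ 0.65471047 -0.10249173  0.14619889]
```

```bash
python3 -m inch '[{"translation":[0.5,-0.05,-0.05],"spin":0},{"translation":[0.4,0,0],"spin":0},{"translation":[0,0,0],"spin":0},{"translation":[0,0,0],"spin":0}]'
python3 -m inch '[{"translation":[0.2,0,0],"spin":0},{"translation":[0,0,0],"spin":0},{"translation":[0,0,0],"spin":0}]'
python3 -m inch '[{"translation":[0.15,0,0],"spin":0},{"translation":[0,0,0],"spin":0},{"translation":[0,0,0],"spin":0}]'
```

```text
time: 65.35
ee_pos: [0.655, -0.1019, 0.1369]
eef_rot: [-0.69, -0.037, 0.721, -0.051]
ft_force: [-0.7, 0.5, -1.6]
width: 0.0295
time: 65.72
ee_pos: [0.655, -0.102, 0.135]
eef_rot: [-0.69, -0.037, 0.721, -0.051]
ft_force: [0.1, -0.3, -0.9]
width: 0.0298
time: 66.1
ee_pos: [0.6549, -0.1021, 0.1334]
eef_rot: [-0.69, -0.037, 0.721, -0.051]
ft_force: [0.5, -0.6, -0.7]
width: 0.0297
```

```bash
python3 -m inch '[{"translation":[0.1,0,0.07],"spin":0},{"translation":[0,0,0],"spin":0},{"translation":[0,0,0],"spin":0}]'
python3 -m inch '[{"translation":[0.1,0,0],"spin":0},{"translation":[0,0,0],"spin":0},{"translation":[0,0,0],"spin":0}]'
```

```text
time: 66.47
ee_pos: [0.6541, -0.1022, 0.1324]
eef_rot: [-0.69, -0.037, 0.721, -0.051]
ft_force: [-0.5, 0.1, -1.2]
width: 0.0298
time: 66.85
ee_pos: [0.6543, -0.1022, 0.1321]
eef_rot: [-0.69, -0.037, 0.721, -0.051]
ft_force: [-1.5, 0.2, 0.4]
width: 0.0296
```

```bash
python3 -m inch '[{"translation":[0,0,0],"spin":0},{"translation":[0,0,0],"spin":0},{"translation":[0.06,0,0.12],"spin":0},{"translation":[0.06,0,0.12],"spin":0},{"translation":[0.06,0,0.12],"spin":0},{"translation":[0.06,0,0.12],"spin":0},{"translation":[0,0,0],"spin":0},{"translation":[0,0,0],"spin":0}]' 1 4
python3 -c "
from h import *
to([.6423,-.1035,.1263])
S=grab('side','s32');
crop(S,(260,185,330,245),10,'s32c')"
```

```text
time: 67.85
ee_pos: [0.6493, -0.1028, 0.1297]
eef_rot: [-0.69, -0.037, 0.721, -0.051]
ft_force: [0.1, 0.3, 1.0]
width: 0.0301
 delta tool cm [ 0.37 -0.02  0.69] yaw of y -82.87 rows 1
```

View pics/s32c.png

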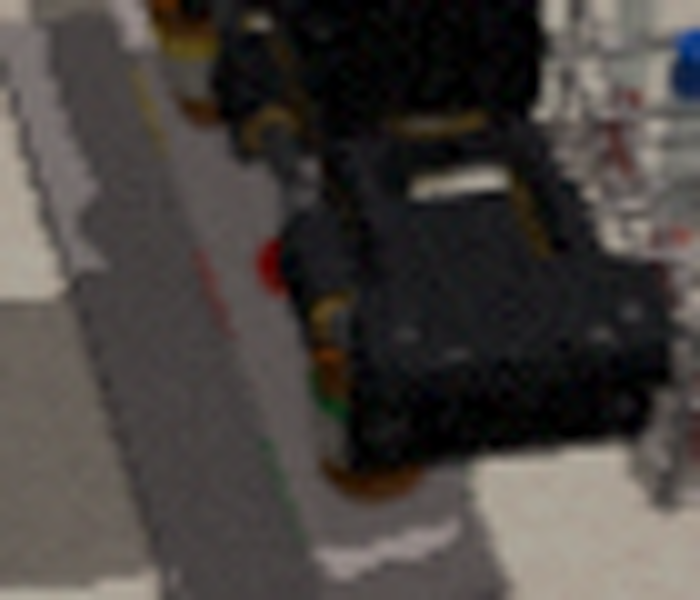

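```bash
python3 -m inch '[{"translation":[0.06,0,0.13],"spin":0},{"translation":[0.06,0,0.13],"spin":0},{"translation":[0.06,0,0.13],"spin":0},{"translation":[0,0,0],"spin":0},{"translation":[0,0,0],"spin":0}]' 1 4
python3 -c "
from h import *
to([.6423,-.1035,.1263])
S=grab('side','s33');
crop(S,(260,185,330,245),10,'s33c')"
```

```text
time: 68.53
ee_pos: [0.6451, -0.1034, 0.1279]
eef_rot: [-0.69, -0.037, 0.721, -0.051]
ft_force: [0.5, -0.0, 0.8]
width: 0.0301
 delta tool cm [ 0.17 -0.02  0.27] yaw of y -82.87 rows 1
```

View pics/s33c.png

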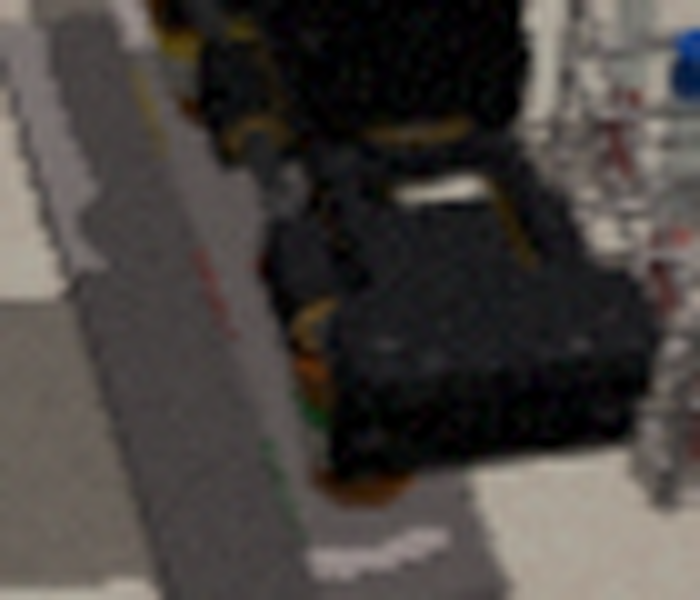

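```bash
python3 -m inch '[{"translation":[0.09,0,0.12],"spin":0},{"translation":[0.09,0,0.12],"spin":0},{"translation":[0,0,0],"spin":0},{"translation":[0,0,0],"spin":0}]' 1 4
python3 -m inch '[{"translation":[0.08,0,0.03],"spin":0},{"translation":[0,0,0],"spin":0},{"translation":[0,0,0],"spin":0}]' 1 4
python3 -c "
from h import *
to([.6423,-.1035,.1263])
S=grab('side','s34');
crop(S,(260,185,330,245),10,'s34c')"
```

```text
time: 69.08
ee_pos: [0.6427, -0.1037, 0.1263]
eef_rot: [-0.691, -0.037, 0.72, -0.051]
ft_force: [1.1, 0.2, 0.4]
width: 0.0298
time: 69.45
ee_pos: [0.6426, -0.1039, 0.1261]
eef_rot: [-0.691, -0.036, 0.72, -0.051]
ft_force: [0.2, 0.3, 0.8]
width: 0.0298
 delta tool cm [-0.02 -0.04  0.03] yaw of y -82.88 rows 1
```

View pics/s34c.png

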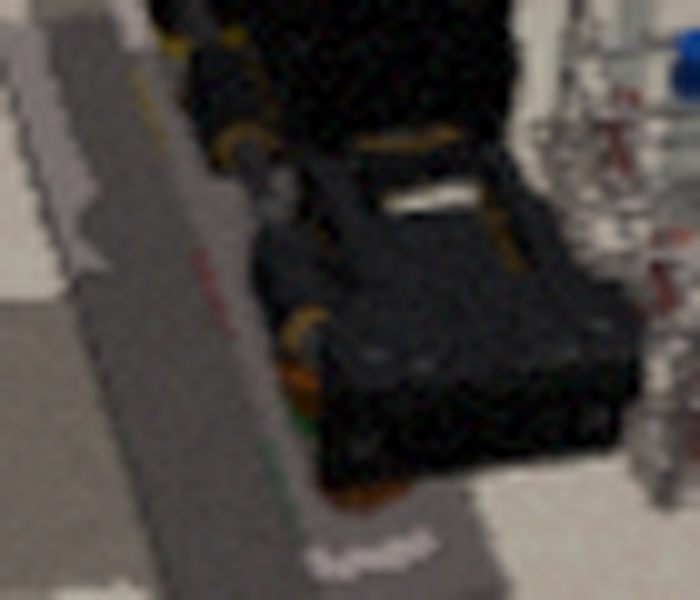

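```bash
python3 -m inch '[{"translation":[0,0,0],"spin":0},{"translation":[0,0,0],"spin":0},{"translation":[0,0,0],"spin":0},{"translation":[0,0,0],"spin":0}]' 0.62 3
python3 -m inch '[{"translation":[0,0,0],"spin":0},{"translation":[0,0,0],"spin":0},{"translation":[0,0,0],"spin":0},{"translation":[0,0,0],"spin":0},{"translation":[0,0,0],"spin":0}]' 0.35
python3 -m inch '[{"translation":[-1,0,0],"spin":0},{"translation":[-2,0,0],"spin":0},{"translation":[-4,0,0],"spin":0},{"translation":[-4,0,0],"spin":0},{"translation":[-2,0,0],"spin":0},{"translation":[0,0,0],"spin":0},{"translation":[0,0,0],"spin":0}]'
python3 -c "
from h import *
to([.3,-.3,.35])
S=grab('side','s35');T=grab('top','t35')
crop(S,(210,150,320,270),5,'s35c')"
```

```text
time: 70.0
ee_pos: [0.6421, -0.1039, 0.1252]
eef_rot: [-0.69, -0.037, 0.721, -0.051]
ft_force: [0.1, 0.3, -0.8]
width: 0.0333
time: 70.62
ee_pos: [0.642, -0.1039, 0.1252]
eef_rot: [-0.69, -0.037, 0.721, -0.051]
ft_force: [0.1, -0.3, -0.1]
width: 0.0562
time: 71.5
ee_pos: [0.6481, -0.0999, 0.2662]
eef_rot: [-0.692, -0.037, 0.719, -0.051]
ft_force: [0.5, 1.2, -0.8]
width: 0.0569
 delta tool cm [-6.64 15.66 37.33] yaw of y -82.83 rows 7
```

View pics/s35c.png

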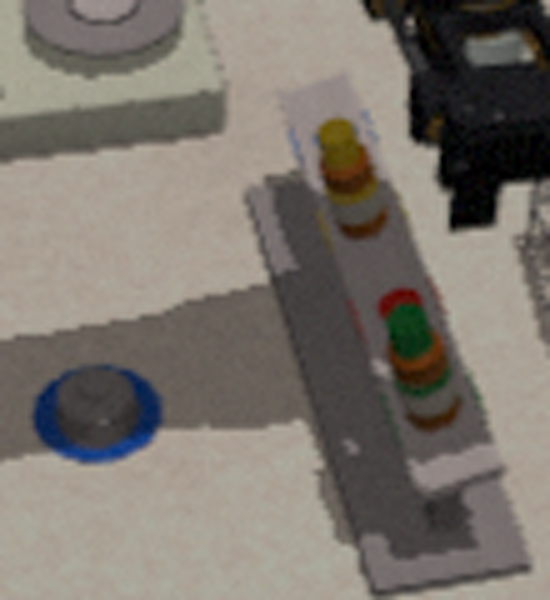

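```bash
python3 -m inch '[{"translation":[-3,0,1],"spin":0},{"translation":[-3,2,2],"spin":0},{"translation":[0,4,2],"spin":0},{"translation":[0,4.5,2],"spin":0},{"translation":[0,4.5,2],"spin":0},{"translation":[0,4.5,2],"spin":0},{"translation":[0,4,2],"spin":0},{"translation":[0,4,2],"spin":0},{"translation":[0,4,2],"spin":0},{"translation":[0,3,2],"spin":0},{"translation":[0,0,0],"spin":0}]' 0.1
python3 -c "
from h import *
print(tool()[0])
S=grab('side','s36');T=grab('top','t36')
crop(S,(210,150,320,270),5,'s36c');crop(T,(205,140,335,250),6,'t36c')"
```

```text
time: 72.97
ee_pos: [0.4971, -0.4763, 0.3292]
eef_rot: [-0.686, -0.041, 0.725, -0.049]
ft_force: [0.0, -0.4, -0.8]
width: 0.0782
[ 0.4971352  -0.47629712  0.32921376]
```

View pics/s36c.png

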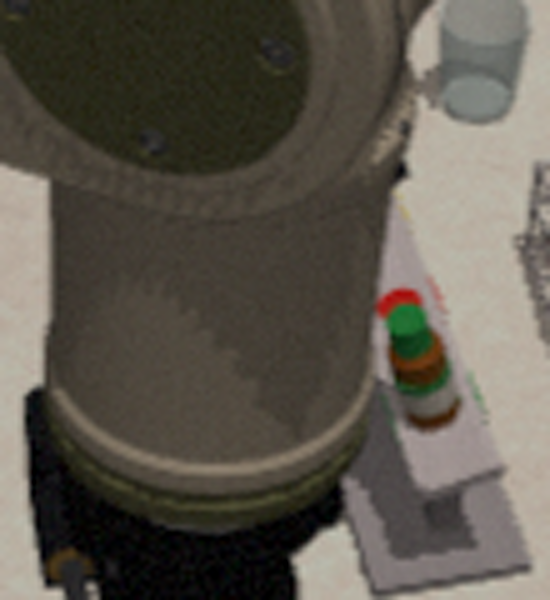

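View pics/t36c.png

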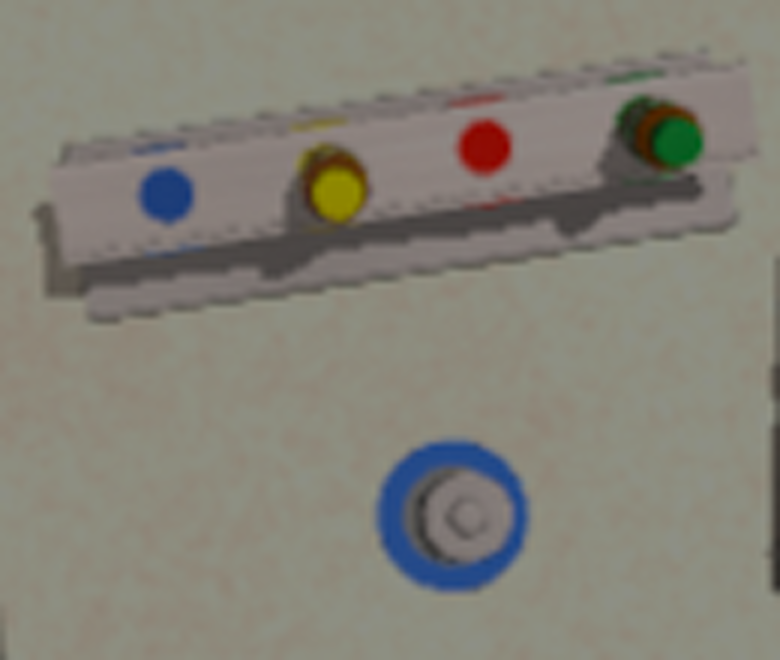

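```bash
python3 -c "
from h import *
u=np.array([.9917,.129,0])
for s,c in (([.6317,.0466,.09],(338,193)),([.6511,-.102,.09],(676,141))):
  p=np.array(s)-.0194*u+[0,0,.0724]
  print('pred cap',((proj('top',p)-[205,140])*6).round(1),'obs',c,'est-base err mm',((plane('top',(c[0]/6+205,c[1]/6+140),p[2])-p)*1000).round(1))
"
python3 -m inch '[{"translation":[-1,3,4],"spin":0},{"translation":[0,3,4],"spin":0},{"translation":[0,0,4],"spin":0},{"translation":[0,0,4],"spin":0},{"translation":[0,0,4],"spin":0},{"translation":[0,0,2],"spin":0},{"translation":[0,0,0],"spin":0},{"translation":[0,0,0],"spin":0},{"translation":[0,0,0],"spin":0},{"translation":[0,0,0],"spin":0}]' 0.1
python3 -c "
from h import *
print(tool()[0])
S=grab('side','s37');T=grab('top','t37')"
```

```text
pred cap [328.6 187.3] obs (338, 193) est-base err mm [-2.6 -4.   0. ]
pred cap [670.7 135.6] obs (676, 141) est-base err mm [-2.4 -2.2  0. ]
time: 74.32
ee_pos: [0.298, -0.552, 0.3493]
eef_rot: [-0.686, -0.054, 0.723, -0.057]
ft_force: [0.4, 0.0, -0.5]
width: 0.0782
[ 0.29799168 -0.55200379  0.34925558]
```

View pics/s37.png

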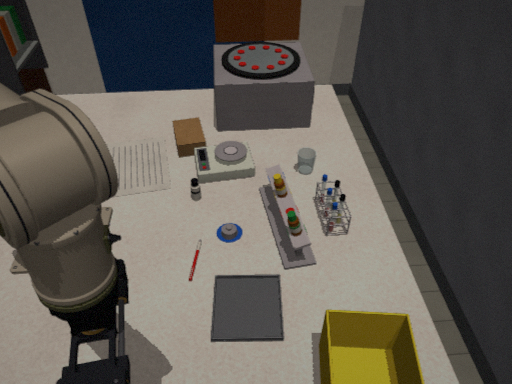

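View pics/t37.png

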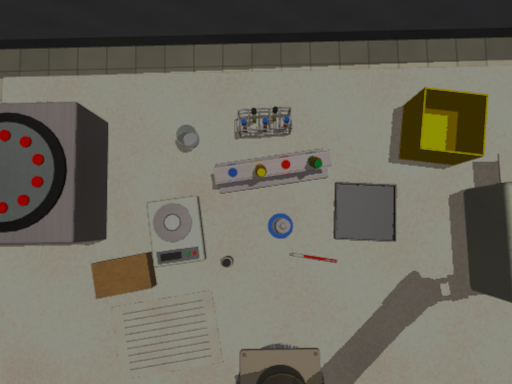

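```bash
python3 -c "
from h import *
S=cv2.cvtColor(cv2.imread('pics/s37.png'),cv2.COLOR_BGR2RGB)
crop(S,(255,160,325,260),7,'s37c'); crop(S,(205,210,255,250),12,'s37d')
f=lambda p:((proj('side',p)-[255,160])*7).round(1)
u=np.array([.9917,.129,0]);v=np.array([-.129,.9917,0]);s15=np.sin(.2618);c15=np.cos(.2618)
eu=c15*u+s15*np.array([0,0,1]);n=np.array([0,0,c15])-s15*u
for s in ([.6337,.0506,.09],[.6534,-.098,.09]):
  s=np.array(s);ring=np.array([f(s+.015*(np.cos(a)*eu+np.sin(a)*v)) for a in np.linspace(0,6.28,60)])
  print('spot',f(s),'base ring bottom row',ring[:,1].max(),'cols',ring[:,0].min(),ring[:,0].max(),'cap c',f(s+n*.075))
"
```

```text
spot [193.3 230.3] base ring bottom row 257.1 cols 158.0 228.7 cap c [154.1 102.8]
spot [293.3 491.5] base ring bottom row 523.1 cols 254.3 332.4 cap c [255.  363.8]
```

View pics/s37c.png

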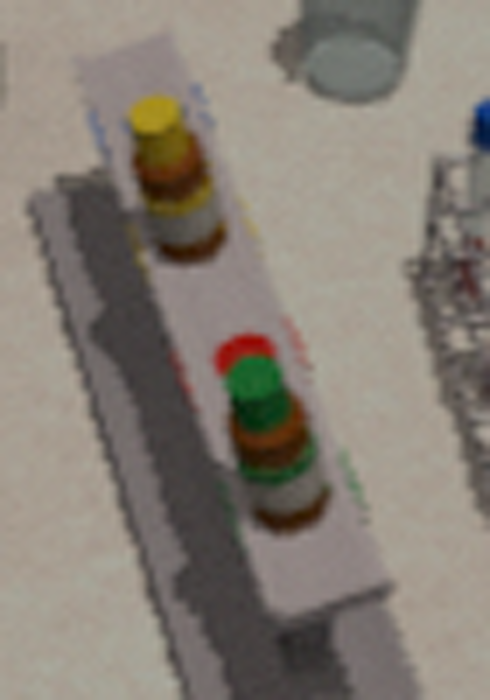

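View pics/s37d.png

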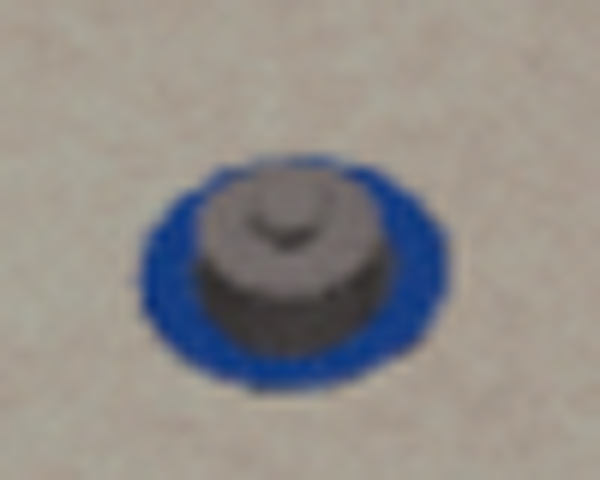

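```bash
python3 -m inch '[{"translation":[0,0,0],"spin":0},{"translation":[0,0,0],"spin":0},{"translation":[0,0,0],"spin":0},{"translation":[0,0,0],"spin":0},{"translation":[0,0,0],"spin":0},{"translation":[0,0,0],"spin":0},{"translation":[0,0,0],"spin":0},{"translation":[0,0,0],"spin":0},{"translation":[0,0,0],"spin":0},{"translation":[0,0,0],"spin":0},{"translation":[0,0,0],"spin":0},{"translation":[0,0,0],"spin":0},{"translation":[0,0,0],"spin":0},{"translation":[0,0,0],"spin":0},{"translation":[0,0,0],"spin":0},{"translation":[0,0,0],"spin":0}]' 0.1
python3 -c "
from h import *
S=grab('side','s38')
a=cv2.imread('pics/s37.png').astype(int);b=cv2.imread('pics/s38.png').astype(int)
d=np.abs(a-b).max(2);print('weight/ledge region max,mean diff',d[150:270,180:320].max(),d[150:270,180:320].mean())"
```

```text
time: 76.42
ee_pos: [0.2977, -0.5522, 0.3492]
eef_rot: [-0.686, -0.054, 0.723, -0.057]
ft_force: [-0.3, 0.6, -0.1]
width: 0.0781
weight/ledge region max,mean diff 20 2.711547619047619
```

The scene is still and only image noise changes, so I'm handing in.

```bash
python3 -c "
from bench import close_job
print(close_job())"
```

```text
the job is handed in; nothing more can be done
None
```

I finished the job and handed it in at about 76 s of robot time; no verdict is given.

- **Check weight:** I set it in the middle of the pan, let it stand about 2 s, then put it back on its dock.
- **Vials:** Only yellow and green were in the tray. I weighed each in that order and left it standing free for more than a second. Then I leaned each one flush onto the ledge at the spot of its own colour.

**Last checks:**
- Both vials stand leaning on their own spots. In the side view their bases match the spots across the ledge. Along the ledge they sit about 2 mm off; the top-camera estimate was up to 4 mm.
- The weight was still on its dock and was not seen to be knocked. It stands about 4–5 mm off the dock's centre in both views. The whole underside is on the blue disc, but it probably reaches slightly past the grey centre. It had a similar small offset at the start, so I left it.
- I saw no change in the balance, tray or bystanders. Two pictures about 2 s apart before hand-in showed only camera noise around the weight and ledge.
- **Disagreement:** The two cameras disagreed by 2–5 mm for many points. I trusted the side view, checked against the gripper's known position.
- **Not measured:** I judged how far the pan sank only from the arm's height and wrist force, which put it at about 7.5 mm at most, against the 16 mm stop.

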